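# Get the bare turtle dish out from behind the vases and onto the banding wheel

## Robot

A 7-joint arm with a two-finger parallel gripper is mounted at the origin on the work surface. World frame = base frame: x ahead of the robot, y to its left, z up, the work surface at z = 0. Lengths are in m, angles in rad, forces in N, time in s.
With the tool pointing down it reaches from about 0.4 to 0.85 m from the base axis. Payload 10.4 kg.
Tool frame: the origin (TCP) lies at the very end of the fingers, on their centre line; the grasp point (between the pads) lies 19 mm behind it (grip_point_offset is the distance from the TCP to the grasp point, in m); z points along the fingers, y is the line along which they close (so a half turn about z gives the same grasp; the last joint's range is limited). The gripper opens to 87 mm and grips with 3 to 60 N. Pads are 19 mm wide; open, the fingers measure 117 mm over their backs; the gripper's body (75 mm by 190 mm) begins 51 mm behind the grasp point.
Start: joints at [1.32, 0.332, -0.065, 1.46, 0.022, 1.35, -0.088], TCP at [0.141, -0.609, 0.223] pointing down, gripper open.
Joint ranges: [-2.6, 2.6], [-0.5, 2.12], [-1.47, 1.34], [0.16, 2.42], [-1.27, 4.41], [0.06, 2.06], [-2.6, 2.6]. Speed limits (rad/s): [2.22, 2.22, 2.79, 2.79, 3.14, 3.14, 3.14].

## Interface

Orientations are given as a unit quaternion [x, y, z, w].
In Python, from bench import * gives the robot as it stands.
- The arm moves only by the tool play_rows, never from a script. Its argument "increments" is text: rows parted by semicolons, each of 7 numbers parted by spaces: the turn, a rotation vector about the tool's x, y, z in rad, then the shift along the tool's x, y, z in m, then the opening, from 0 (shut) to 1 (fully open). A call has 1 to 8 rows; each row is the pose to reach, as a shift and turn from the pose commanded when the call began, along the tool's axes at that moment; what a row does not reach only later rows make up. A row lasts 1/10 s, in which the tool goes at most 50 mm and 8.59 degrees, less where a joint would pass 70% of its speed; a pose out of reach is approached as far as the arm can. A call with a gripper value outside its range is refused whole. The fingers move at their own pace and stop on an object; "grip_force" is the grip in N (left out, the last holds). Time passes only in rows, so rows that repeat a pose let the fingers close. It gives the time, the measured TCP pose, the force, the opening and the grip force at its end, in the units of the state.
- read_state(): the state, without advancing time (a new reading comes with each control period).
- camera(name): name is "side" or "top" or "wrist"; returns a dict with "color" (480x640x3 uint8, red, green, blue), "fx", "fy", "cx", "cy" (pixels), "k1" (the pictures are not rectified: a ray, as slopes to the right and down, at radius r is drawn at 1 + k1 r^2 times it, then the intrinsics apply), "camera_from_world" (4x4, takes a point from world to camera coordinates); the wrist camera has in their place "mount" (4x4, takes a point from camera to tool coordinates, whose origin is the TCP and whose axes are the flange's). Camera axes: x right, y down, z forward; pixel columns grow to the right and rows downward; lengths in m; the calibration is good to about 2 mm. A picture is of the moment at which its call begins: read the wrist's pose just before it. There is no depth.
- close_job(): hands the job in; it is judged then, once.
The state is a dict: "time": time; "joint_positions": joint angles; "joint_vel": joint speeds; "joint_torque": joint torques, N m; "ee_pos": TCP position; "eef_rot": TCP orientation; "ft_force": force on the tool from outside, world axes, zero at the start; "torque": the same for the moment, N m; "width": finger opening in m; "grip_force": force on a finger pad.
Only numpy, scipy, OpenCV 4.12 (cv2) and the standard library are available. Lean on these libraries where they do the work, as an engineer would, in place of code of your own. Each camera call takes 0.05 s, during which the arm holds its last target. There are 200 camera calls.

## Task

The bare, unpainted turtle dish at the back of the stock tray is wanted for painting, but the three vases crowd it in: stand all three upright on the ware board first, then take the dish out and set it on the middle of the banding wheel, and only then put each vase back in the tray on the very spot where it stood at the start. It is all pottery: set each piece down on its foot without dropping it, knock nothing over, and leave the two brown turtle dishes alone.

Things in the scene. Friction and masses are not known exactly. Their poses are not given: they have to be found in the camera images.
- vase_cream: Cream vase with red and green dots around the shoulder and a cream neck. 150 mm high; foot 50 mm across, widest (68 mm) at the shoulder 60 to 90 mm up, then drawing in to a straight neck 30 mm across from 118 mm up to the top. 0.25 to 0.45 kg. Origin: centre of the underside, z up along its axis. Stands in the tray at the start.
- vase_green: Dark green vase with a pale straw-coloured band below the shoulder and a green neck. 150 mm high; foot 50 mm across, widest (68 mm) at the shoulder 60 to 90 mm up, then drawing in to a straight neck 30 mm across from 118 mm up to the top. 0.25 to 0.45 kg. Origin: centre of the underside, z up along its axis. Stands in the tray at the start.
- vase_honey: Honey-yellow vase with black studs, a black band and an all-black neck. 150 mm high; foot 50 mm across, widest (68 mm) at the shoulder 60 to 90 mm up, then drawing in to a straight neck 30 mm across from 118 mm up to the top. 0.25 to 0.45 kg. Origin: centre of the underside, z up along its axis. Stands in the tray at the start.
- dish: Wanted dish: turtle in bare pale orange clay. 42 mm high; upright rim wall 54 mm across from 23 mm up to the top (grip here); 62 mm wide at 12-17 mm up; flippers (below 14 mm) reach 36 mm, tail 37 mm to -x, head (27 mm high) 46 mm to +x: grip along y. 0.14-0.23 kg. Origin: underside centre, z up. Starts near the tray's far side, a vase in front and one each side, about 65 mm between centres.
- turtle_a: Small turtle-shaped dish, glazed dark brown with cream dots. Same form and size as the wanted dish; not wanted, a bystander. Origin: centre of the underside, z up, x towards its head. Stands in the front part of the tray and stays there.
- turtle_b: Small turtle-shaped dish, glazed dark brown with cream dots. Same form and size as the wanted dish; not wanted, a second bystander. Origin: centre of the underside, z up, x towards its head. Stands in the front part of the tray and stays there.
- tray: Fixed wooden stock tray, brown: floor 8 mm thick (its top is at z = 8 mm in this frame), inside 245 x 210 mm, rim 8 mm wide and 24 mm high. Origin: underside, z up, x away from the robot; the inside runs from x = -130 to +115 mm and y = -105 to +105 mm.
- board: Fixed ware board, pale wood with a dark strip across each end, 320 x 130 x 18 mm, lying flat on the bench at one side, empty at the start; room for the three vases in a row about 90 mm apart. Origin: centre of the underside, x along its length, top surface at z = 18 mm.
- wheel: Banding wheel (small hand turntable) fixed on the bench at the other side: green foot and a flat grey aluminium disc 180 mm across with ring grooves, which turns freely with slight friction. Origin: on the turning axis at the bench surface; the top of the disc is at z = 60 mm.
Not all that is in view belongs to the job. Leave any pink or turquoise look-alike of the dish alone.

How it is judged:
By the outcome, as a careful person would: the job done as asked, in the order asked, and still so for the second after the job is handed in, with the robot touching nothing.
It also fails if it takes over 144 s, if anything falls off the work surface, if the arm or the gripper's body presses on something with over 40 N, if the wrist force passes 120 N, or if a joint passes its speed limit or range.

## Working session

There is one attempt and no reset: what is moved stays moved. The work goes in short steps, Python scripts to look and compute and a tool call to move; the robot and the scene stay as the last step left them, time stands still between calls to the robot, and variables do not carry over. Pictures are saved under pics/ and viewed, at most 14 in all, crops included, and the job is handed in when it is done.

Besides the shell and the picture viewer there is one more tool, called after ">>>" by a JSON object that holds its "fn" and its "kwargs". play_rows: Moves the arm, as the interface text tells. Its arguments: {"type":"object","properties":{"increments":{"type":"string"},"grip_force":{"type":"number"}},"required":["increments"]}

```bash
mkdir -p pics; ls
cat > look.py <<'E'
from bench import *
import numpy as np, cv2, sys
E
python3 - <<'E'
from bench import *
import cv2,numpy as np
s=read_state()
print({k:np.round(v,3).tolist() for k,v in s.items()})
for n in ("side","top","wrist"):
    c=camera(n); cv2.imwrite(f"pics/{n}0.png",c["color"][...,::-1]); np.save(f"{n}0.npy",c,allow_pickle=True)
    print(n,{k:np.round(v,4).tolist() for k,v in c.items() if k!="color"})
E
```

```text
pics
{'time': 0.0, 'joint_positions': [1.32, 0.333, -0.065, 1.461, 0.022, 1.35, -0.089], 'joint_vel': [-0.0, -0.0, -0.003, -0.001, -0.001, 0.0, -0.001], 'joint_torque': [-0.001, -62.326, 0.024, -38.99, -0.061, 0.04, 0.0], 'ee_pos': [0.141, -0.608, 0.222], 'eef_rot': [0.994, 0.114, -0.0, -0.001], 'ft_force': [-0.079, -0.435, 0.814], 'torque': [-0.032, -0.026, 0.033], 'grip_force': 0.0, 'width': 0.087}
side {'fx': 543.9438, 'fy': 543.9438, 'cx': 320.7338, 'cy': 235.9207, 'k1': -0.0221, 'camera_from_world': [[-0.995, -0.0992, -0.0104, 0.5145], [-0.0729, 0.7943, -0.6032, 0.0489], [0.0681, -0.5994, -0.7975, 1.1442], [0.0, 0.0, 0.0, 1.0]]}
top {'fx': 435.4381, 'fy': 435.4381, 'cx': 324.9538, 'cy': 246.1007, 'k1': 0.0269, 'camera_from_world': [[0.0083, -0.9999, -0.0116, 0.0106], [-0.9911, -0.0067, -0.133, 0.5405], [0.1329, 0.0126, -0.9911, 0.8988], [0.0, 0.0, 0.0, 1.0]]}
wrist {'fx': 376.0056, 'fy': 376.0056, 'cx': 318.9219, 'cy': 239.8657, 'k1': -0.0713, 'mount': [[0.0007, -0.9572, -0.2896, 0.0797], [1.0, 0.0005, 0.0008, -0.0005], [-0.0006, -0.2896, 0.9572, -0.1616], [0.0, 0.0, 0.0, 1.0]]}
```

View pics/top0.png

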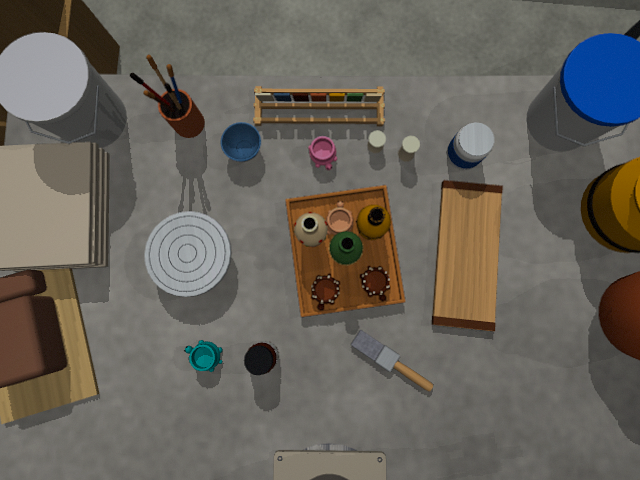

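View pics/side0.png

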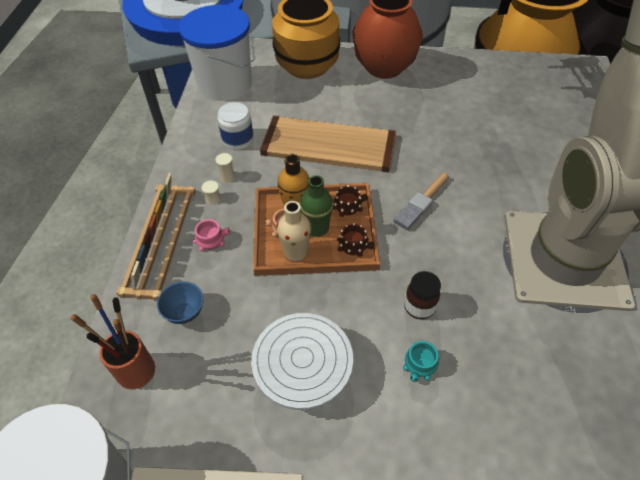

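The top view shows the bare orange dish at (340,219). Around it are cream (311,228), green (347,246) and honey (374,221). The tray's front holds brown turtles at (325,290) and (375,281). The wheel is at (188,253) and the board at (468,255).

What could be taken for the wanted dish: the pale orange dish (340,219), the pink one (323,150), the turquoise one (205,355), and the brown ones (325,290) and (375,281). I choose the bare pale orange one in the tray at (340,219), and check it in a crop.

Run:
```python
import cv2,numpy as np
t=cv2.imread("pics/top0.png")[180:320,280:410]; s=cv2.imread("pics/side0.png")[145:280,245:390]
t=cv2.resize(t,(390,420),interpolation=cv2.INTER_CUBIC); s=cv2.resize(s,(410,420),interpolation=cv2.INTER_CUBIC)
cv2.imwrite("pics/crop0.png",np.hstack([t,s]))
```

```text
(no output)
```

View pics/crop0.png

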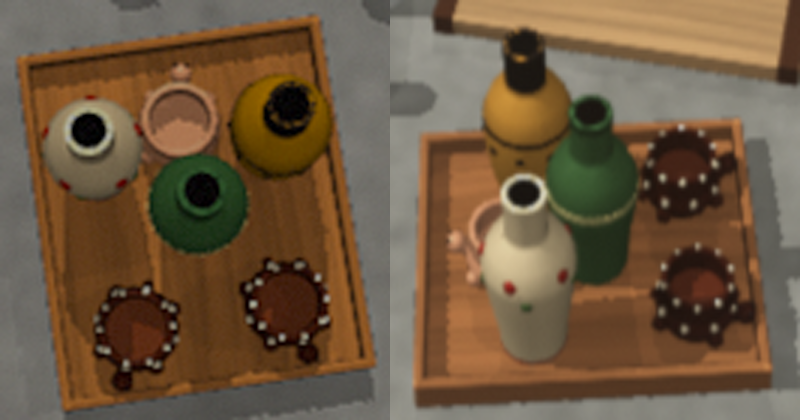

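The crop confirms it: the bare clay turtle is at top pixel (340,220), with its head to +x (340,204). The vase mouths are at top ≈(310,224), (347,243), (377,215) and side ≈(292,207), (316,181), (292,159).

```bash
cat > look.py <<'E'
from bench import *
import numpy as np, cv2
from scipy.spatial.transform import Rotation as R
def cam(n,save=None):
    s=read_state(); c=camera(n)
    if n=="wrist":
        T=np.eye(4); T[:3,:3]=R.from_quat(s["eef_rot"]).as_matrix(); T[:3,3]=s["ee_pos"]
        c["camera_from_world"]=np.linalg.inv(T@np.array(c["mount"]))
    if save: cv2.imwrite(save,c["color"][...,::-1])
    return c
def ray(c,p):
    K=np.array([[c["fx"],0,c["cx"]],[0,c["fy"],c["cy"]],[0,0,1]])
    u=cv2.undistortPoints(np.array([[p]],float),K,np.array([c["k1"],0,0,0,0]))[0,0]
    M=np.array(c["camera_from_world"]); d=M[:3,:3].T@np.array([u[0],u[1],1])
    return -M[:3,:3].T@M[:3,3], d/np.linalg.norm(d)
def plane(c,p,z):
    o,d=ray(c,p); return o+d*(z-o[2])/d[2]
def tri(*obs):
    A=np.zeros((3,3)); b=np.zeros(3); rs=[ray(c,p) for c,p in obs]
    for o,d in rs:
        P=np.eye(3)-np.outer(d,d); A+=P; b+=P@o
    X=np.linalg.solve(A,b)
    return X, max(np.linalg.norm((np.eye(3)-np.outer(d,d))@(X-o)) for o,d in rs)
def project(c,X):
    M=np.array(c["camera_from_world"]); q=M[:3,:3]@X+M[:3,3]; u=q[:2]/q[2]; u=u*(1+c["k1"]*(u@u))
    return np.array([c["fx"]*u[0]+c["cx"],c["fy"]*u[1]+c["cy"]])
def blob(mask,near,rad=None):
    n,l,st,ce=cv2.connectedComponentsWithStats(mask.astype(np.uint8))
    i=min((i for i in range(1,n) if st[i,4]>=8),key=lambda i:np.hypot(*(ce[i]-near)))
    cn=max(cv2.findContours((l==i).astype(np.uint8),cv2.RETR_EXTERNAL,cv2.CHAIN_APPROX_NONE)[0],key=len)
    return ce[i],st[i],cn
E
python3 - <<'E'
from look import *
np.set_printoptions(precision=4,suppress=True)
t=np.load("top0.npy",allow_pickle=True).item(); s=np.load("side0.npy",allow_pickle=True).item()
g={k:cv2.cvtColor(c["color"],cv2.COLOR_RGB2GRAY) for k,c in (("t",t),("s",s))}
for n,a,b in (("cream",(310,223.7),(292,207)),("green",(347.3,243),(316.4,180.7)),("honey",(377.3,214.7),(292.4,158.8))):
    ca,sa,_=blob(g["t"]<30,a); cb,sb,_=blob(g["s"]<30,b)
    print(n,ca,sa,cb,sb); print(" blob",*tri((t,ca),(s,cb))," eye",*tri((t,a),(s,b)), plane(t,a,.158),plane(s,b,.158))
# wheel: bright grey disc
def hsv(c): return cv2.cvtColor(c["color"],cv2.COLOR_RGB2HSV)
w=[]
for c,p in ((t,(188,253)),(s,(302,360))):
    h=hsv(c); m=cv2.morphologyEx(((h[...,1]<40)&(h[...,2]>135)).astype(np.uint8),cv2.MORPH_CLOSE,np.ones((5,5)))
    ce,st,cn=blob(m,p); e=cv2.fitEllipse(cn); print(st,e); w.append((c,e[0]))
print("wheel",*tri(*w),plane(t,w[0][1],.06),plane(s,w[1][1],.06))
# dish rim: pale orange
for c,p in ((t,(340,220)),(s,(283,222))):
    h=hsv(c); y,x=int(p[1]),int(p[0]); print(h[y-8:y+9:4,x-12:x+13:4].tolist())
# board
for c,p in ((t,(468,255)),(s,(328,143))):
    h=hsv(c); m=((h[...,0]>8)&(h[...,0]<22)&(h[...,1]>80)).astype(np.uint8)
    ce,st,cn=blob(m,p); r=cv2.minAreaRect(cn); print("board",ce,st,r); 
    print(np.array([plane(c,q,.018) for q in cv2.boxPoints(r)]), plane(c,r[0],.018))
E
```

```text
cream [309.0112 222.8876] [304 218  11  11  89] [291.9333 206.6222] [288 204   9   6  45]
 blob [0.5665 0.0433 0.1617] 0.0006908042257495213  eye [0.5662 0.0416 0.1584] 9.692590463438614e-05 [0.5664 0.0416 0.158 ] [0.5662 0.0413 0.158 ]
green [346.9223 242.9223] [342 238  11  11 103] [315.6226 180.7736] [311 178  10   7  53]
 blob [ 0.5291 -0.0276  0.1607] 0.0008405772819271198  eye [ 0.5283 -0.0283  0.1604] 0.0015193443602420237 [ 0.5302 -0.0285  0.158 ] [ 0.5271 -0.0303  0.158 ]
honey [375.3056 216.3167] [368 209  15  17 180] [291.913  158.7391] [288 156   9   7  46]
 blob [ 0.5811 -0.0804  0.1638] 0.0010534121588623637  eye [ 0.5828 -0.0845  0.1602] 0.0010047002570234323 [ 0.5843 -0.0847  0.158 ] [ 0.5822 -0.0864  0.158 ]
[ 145  211   85   85 5686] ((186.85397338867188, 253.28170776367188), (82.39944458007812, 86.0411605834961), 47.11479568481445)
[     0     43    608    437 133223] ((283.8509826660156, 303.85711669921875), (412.96124267578125, 623.48388671875), 97.19304656982422)
wheel [0.5276 0.2646 0.1798] 0.021124676488657013 [0.5202 0.3028 0.06  ] [0.5663 0.196  0.06  ]
[[[1
[... 916 characters left out ...]
30, 143], [21, 76, 205], [21, 71, 219], [21, 70, 220], [21, 72, 209], [20, 75, 194]], [[13, 159, 160], [12, 124, 191], [21, 75, 193], [21, 73, 211], [21, 73, 211], [21, 75, 205], [20, 76, 189]]]
board [467.2184 255.7696] [ 432  180   71  151 8923] ((467.76708984375, 255.23153686523438), (62.905235290527344, 146.7265167236328), 4.053554058074951)
[[ 0.3726 -0.2123  0.018 ]
 [ 0.6932 -0.243   0.018 ]
 [ 0.6834 -0.3803  0.018 ]
 [ 0.365  -0.3438  0.018 ]] [ 0.525  -0.2949  0.018 ]
board [315.7692 180.4359] [312 178   9   6  39] ((316.0, 180.5), (5.0, 8.0), 90.0)
[[ 0.5541 -0.1671  0.018 ]
 [ 0.5355 -0.1688  0.018 ]
 [ 0.5339 -0.1531  0.018 ]
 [ 0.5523 -0.1514  0.018 ]] [ 0.5439 -0.1601  0.018 ]
```

>>> {"fn": "play_rows", "kwargs": {"increments": "0 0 0.2285 0.2 -0.16 -0.11 0.6; 0 0 0.2285 0.2 -0.16 -0.11 0.6; 0 0 0.2285 0.395 -0.329 -0.11 0.6; 0 0 0.2285 0.395 -0.329 -0.11 0.6; 0 0 0.2285 0.395 -0.329 -0.11 0.6; 0 0 0.2285 0.395 -0.329 -0.11 0.6; 0 0 0.2285 0.395 -0.329 -0.11 0.6; 0 0 0.2285 0.395 -0.329 -0.11 0.6", "grip_force": 30}}

```text
time: 0.95
ee_pos: [0.3765, -0.2983, 0.3118]
eef_rot: [1.0, -0.0, -0.0, 0.0]
ft_force: [0.4, -1.1, 0.3]
width: 0.0521
grip_force: 0.0
```

>>> {"fn": "play_rows", "kwargs": {"increments": "0 0 0 0.178 -0.278 0.012 0.6; 0 0 0 0.178 -0.278 0.012 0.6; 0 0 0 0.178 -0.278 0.012 0.6; 0 0 0 0.178 -0.278 0.012 0.6; 0 0 0 0.178 -0.278 0.012 0.6; 0 0 0 0.178 -0.278 0.012 0.6; 0 0 0 0.178 -0.278 0.012 0.6; 0 0 0 0.178 -0.278 0.012 0.6"}}

```text
time: 1.75
ee_pos: [0.5549, -0.0171, 0.2987]
eef_rot: [1.0, 0.003, -0.0, -0.001]
ft_force: [-1.0, -1.2, -0.5]
width: 0.0518
grip_force: 0.0
```

Run:
```python
from look import *
np.set_printoptions(precision=4,suppress=True)
s=read_state(); print(np.round(s["ee_pos"],4),np.round(s["joint_positions"],2))
c=cam("wrist","pics/w1.png"); np.save("w1.npy",c,allow_pickle=True)
t=np.load("top0.npy",allow_pickle=True).item(); sd=np.load("side0.npy",allow_pickle=True).item()
for n,X in (("cream",(.5662,.0416,.158)),("green",(.5283,-.0283,.158)),("honey",(.5828,-.0845,.158))): print(n,project(c,np.array(X)))
print("wheel",*tri((t,(186.9,253.3)),(sd,(302,357.5))))
for a,b in (((502,185),(273,119)),((495,329),(395,131)),((432,322),(388,168)),((444,181),(262,152))): print("board",*tri((t,a),(sd,b)))
```

```text
[ 0.5549 -0.0171  0.2987] [ 0.51  0.21 -0.65  1.5   0.12  1.48 -1.71]
cream [248.6118 212.4111]
green [332.6179 256.4785]
honey [402.8538 193.6291]
wheel [0.5195 0.3015 0.0637] 0.00022276628494638834
board [ 0.6827 -0.3802  0.0042] 0.002797121562970038
board [ 0.3663 -0.3464  0.0173] 0.0020569033378422543
board [ 0.3801 -0.2139  0.0195] 0.0013822924405395213
board [ 0.6894 -0.2497  0.0113] 0.0029418546071284576
```

View pics/w1.png

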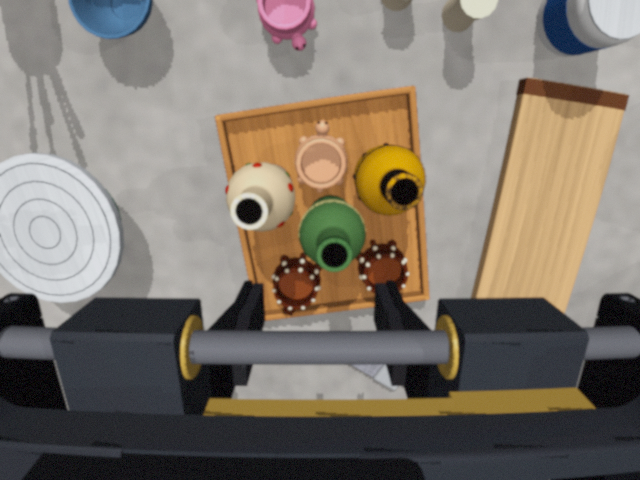

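The wrist view shows the mouths at about (249,211) cream, (334,253) green and (403,190) honey. The dish rim is at (320,162) with its head at (322,127). The board and wheel lie as measured.

Run:
```python
from look import *
np.set_printoptions(precision=4,suppress=True)
c=cam("wrist"); s=read_state(); print(s["ee_pos"],np.abs(s["joint_vel"]).max())
t=np.load("top0.npy",allow_pickle=True).item(); sd=np.load("side0.npy",allow_pickle=True).item()
g=cv2.cvtColor(c["color"],cv2.COLOR_RGB2GRAY)
for n,a,pt,ps in (("cream",(249,211),(309.5,223.2),(292,207)),("green",(334,253),(347,243),(316,180.7)),("honey",(403,190),(377.3,214.7),(292.4,158.8))):
    ce,st,cn=blob(g<22,a); e=cv2.fitEllipse(cn); print(n,ce,st,e[0],plane(c,e[0],.158),*tri((c,e[0]),(sd,ps),(t,pt)))
h=cv2.cvtColor(c["color"],cv2.COLOR_RGB2HSV); print(h[162,290:352:3].tolist())
# dish rim by ring of inner floor: wrist + top (rim plane .05)
print("dish",plane(c,(320.5,162),.05),"head",plane(c,(322,127),.03), "top rim",plane(t,(339.7,220.3),.05),"head",plane(t,(340,203.8),.03))
```

```text
[ 0.5539 -0.0218  0.2989] 0.029102156637781925
cream [244.7739 210.113 ] [234 200  23  22 345] (244.69622802734375, 210.29019165039062) [0.5675 0.0417 0.158 ] [0.5669 0.042  0.1584] 0.0009167356318363384
green [330.5464 253.8992] [320 244  23  22 377] (330.5747375488281, 253.87347412109375) [ 0.5299 -0.0294  0.158 ] [ 0.5293 -0.0289  0.1589] 0.0016258316716820194
honey [400.4648 189.9978] [389 178  24  25 454] (400.4281311035156, 189.95350646972656) [ 0.5849 -0.0854  0.158 ] [ 0.5837 -0.0852  0.1585] 0.001726536240336944
[[15, 152, 189], [13, 104, 203], [14, 98, 216], [13, 116, 165], [12, 106, 183], [12, 106, 182], [13, 104, 196], [13, 102, 212], [13, 99, 223], [13, 98, 224], [13, 96, 226], [13, 97, 225], [13, 99, 222], [13, 105, 204], [13, 109, 192], [12, 111, 179], [13, 111, 190], [13, 104, 213], [13, 136, 158], [15, 154, 175], [15, 156, 185]]
dish [ 0.5971 -0.0209  0.05  ] head [ 0.6335 -0.0224  0.03  ] top rim [ 0.5943 -0.0164  0.05  ] head [ 0.6349 -0.0174  0.03  ]
```

>>> {"fn": "play_rows", "kwargs": {"increments": "0 0 0 0.015 0.032 0 0.6; 0 0 0 0.0305 0.064 0.02 0.6; 0 0 0 0.0305 0.064 0.06 0.6; 0 0 0 0.0305 0.064 0.095 0.6; 0 0 0 0.0305 0.064 0.115 0.6; 0 0 0 0.0305 0.064 0.115 0.6; 0 0 0 0.0305 0.064 0.115 0.6; 0 0 0 0.0305 0.064 0.115 0.6"}}

```text
time: 2.65
ee_pos: [0.5852, -0.0869, 0.1863]
eef_rot: [1.0, -0.001, 0.001, 0.0]
ft_force: [1.4, 0.5, 0.8]
width: 0.0523
grip_force: 0.0
```

>>> {"fn": "play_rows", "kwargs": {"increments": "0 0 0 -0.0005 -0.0015 0.02 0.6; 0 0 0 -0.0005 -0.0015 0.045 0.6; 0 0 0 -0.0005 -0.0015 0.06 0.6; 0 0 0 -0.0005 -0.0015 0.06 0.6; 0 0 0 -0.0005 -0.0015 0.06 0.6; 0 0 0 -0.0005 -0.0015 0.06 0.6; 0 0 0 -0.0005 -0.0015 0.06 0.45; 0 0 0 -0.0005 -0.0015 0.06 0.42"}}

```text
time: 3.45
ee_pos: [0.5843, -0.0848, 0.1252]
eef_rot: [1.0, -0.0, 0.001, 0.0]
ft_force: [-0.5, 0.1, -0.5]
width: 0.0429
grip_force: 0.0
```

>>> {"fn": "play_rows", "kwargs": {"increments": "0 0 0 0 0 0 0.38; 0 0 0 0 0 0 0.34; 0 0 0 0 0 0 0.3; 0 0 0 0 0 0 0.25; 0 0 0 0 0 0 0.2; 0 0 0 0 0 0 0.1; 0 0 0 0 0 0 0; 0 0 0 0 0 0 0", "grip_force": 30}}

```text
time: 4.25
ee_pos: [0.584, -0.085, 0.1246]
eef_rot: [1.0, -0.0, 0.0, 0.0]
ft_force: [0.8, -1.6, 1.7]
width: 0.0294
grip_force: 29.5
```

>>> {"fn": "play_rows", "kwargs": {"increments": "0 0 0 0 0 -0.005 0; 0 0 0 0 0 -0.015 0; 0 0 0 0 0 -0.035 0; 0 0 0 0 0 -0.06 0; 0 0 0 0 0 -0.08 0; 0 0 0 0 0 -0.093 0; 0 0 0 0 0 -0.099 0; 0 0 0 0 0 -0.1 0"}}

```text
time: 5.05
ee_pos: [0.584, -0.0847, 0.2248]
eef_rot: [1.0, -0.0, 0.0, 0.0]
ft_force: [0.1, -0.5, -3.9]
width: 0.0294
grip_force: 29.3
```

>>> {"fn": "play_rows", "kwargs": {"increments": "0 0 0 0.001 0.01 0 0; 0 0 0 0.005 0.035 0 0; 0 0 0 0.01 0.07 0 0; 0 0 0 0.015 0.11 0 0; 0 0 0 0.02 0.15 0 0; 0 0 0 0.025 0.185 0 0; 0 0 0 0.028 0.209 0 0; 0 0 0 0.03 0.219 0 0"}}

```text
time: 5.85
ee_pos: [0.6123, -0.3081, 0.2224]
eef_rot: [1.0, -0.003, -0.001, 0.0]
ft_force: [-0.2, -0.7, -3.2]
width: 0.0296
grip_force: 29.4
```

>>> {"fn": "play_rows", "kwargs": {"increments": "0 0 0 0 0 0 0; 0 0 0 0 0 0.01 0; 0 0 0 0 0 0.03 0; 0 0 0 0 0 0.055 0; 0 0 0 0 0 0.07 0; 0 0 0 0 0 0.075 0; 0 0 0 0 0 0.075 0; 0 0 0 0 0 0.075 0"}}

```text
time: 6.65
ee_pos: [0.6145, -0.3036, 0.1507]
eef_rot: [1.0, -0.0, 0.001, 0.0]
ft_force: [0.4, -0.3, -3.8]
width: 0.0297
grip_force: 29.4
```

>>> {"fn": "play_rows", "kwargs": {"increments": "0 0 0 0 0 0.004 0; 0 0 0 0 0 0.008 0; 0 0 0 0 0 0.011 0; 0 0 0 0 0 0.012 0; 0 0 0 0 0 0.0125 0; 0 0 0 0 0 0.013 0; 0 0 0 0 0 0.013 0; 0 0 0 0 0 0.013 0"}}

```text
time: 7.45
ee_pos: [0.6139, -0.3038, 0.1366]
eef_rot: [1.0, -0.0, 0.0, 0.0]
ft_force: [-0.8, -1.3, -3.3]
width: 0.0295
grip_force: 29.4
```

```bash
cat > f.py <<'E'
from bench import *; import numpy as np
s=read_state(); print(np.round(s["time"],2),np.round(s["ee_pos"],4),np.round(s["ft_force"],1),np.round(s["torque"],2),s["width"])
E
python3 f.py
```

```text
7.45 [ 0.6139 -0.3038  0.1366] [-0.8 -1.3 -3.3] [ 0.03 -0.02 -0.04] 0.02954298907095481
```

>>> {"fn": "play_rows", "kwargs": {"increments": "0 0 0 0 0 0.0005 0; 0 0 0 0 0 0.001 0; 0 0 0 0 0 0.001 0; 0 0 0 0 0 0.001 0"}}

```text
time: 7.85
ee_pos: [0.6138, -0.3038, 0.1354]
eef_rot: [1.0, -0.0, -0.0, 0.0]
ft_force: [-0.3, -0.2, -3.5]
width: 0.0295
grip_force: 29.4
```

>>> {"fn": "play_rows", "kwargs": {"increments": "0 0 0 0 0 0.0005 0; 0 0 0 0 0 0.001 0; 0 0 0 0 0 0.001 0; 0 0 0 0 0 0.001 0"}}

```text
time: 8.25
ee_pos: [0.6139, -0.3039, 0.1346]
eef_rot: [1.0, -0.0, 0.0, 0.0]
ft_force: [-0.8, -0.2, -2.7]
width: 0.0294
grip_force: 29.4
```

>>> {"fn": "play_rows", "kwargs": {"increments": "0 0 0 0 0 0.0005 0; 0 0 0 0 0 0.001 0; 0 0 0 0 0 0.001 0; 0 0 0 0 0 0.001 0"}}

```text
time: 8.65
ee_pos: [0.6142, -0.304, 0.1345]
eef_rot: [1.0, -0.0, 0.001, 0.0]
ft_force: [-1.8, 0.8, 5.1]
width: 0.0296
grip_force: 29.6
```

```bash
python3 f.py
```

```text
8.65 [ 0.6142 -0.304   0.1345] [-1.8  0.8  5.1] [ 0.15  0.36 -0.01] 0.0295840074592222
```

>>> {"fn": "play_rows", "kwargs": {"increments": "0 0 0 0 0 0 0.36; 0 0 0 0 0 0 0.4; 0 0 0 0 0 0 0.5; 0 0 0 0 0 0 0.6; 0 0 0 0 0 -0.02 0.6; 0 0 0 0 0 -0.05 0.6; 0 0 0 0 0 -0.08 0.6; 0 0 0 0 0 -0.085 0.6"}}

```text
time: 9.45
ee_pos: [0.6153, -0.3041, 0.2226]
eef_rot: [1.0, -0.0, 0.003, 0.001]
ft_force: [0.2, 0.2, -0.2]
width: 0.0518
grip_force: 0.0
```

>>> {"fn": "play_rows", "kwargs": {"increments": "0 0 0 -0.01 -0.03 0 0.6; 0 0 0 -0.022 -0.07 0 0.6; 0 0 0 -0.035 -0.115 0 0.6; 0 0 0 -0.049 -0.16 0 0.6; 0 0 0 -0.062 -0.2 0 0.6; 0 0 0 -0.074 -0.24 0 0.6; 0 0 0 -0.082 -0.265 0.015 0.6; 0 0 0 -0.0845 -0.275 0.03 0.6"}}

```text
time: 10.25
ee_pos: [0.5288, -0.0254, 0.1883]
eef_rot: [1.0, 0.002, 0.0, 0.0]
ft_force: [1.0, -0.4, -1.3]
width: 0.0523
grip_force: 0.0
```

>>> {"fn": "play_rows", "kwargs": {"increments": "0 0 0 0 0 0 0.6; 0 0 0 0 0 0 0.6; 0 0 0 0 0 0 0.6"}}

```text
time: 10.55
ee_pos: [0.53, -0.0299, 0.189]
eef_rot: [1.0, -0.001, 0.0, 0.0]
ft_force: [0.9, -0.5, 1.0]
width: 0.0525
grip_force: 0.0
```

Run:
```python
from look import *
for _ in range(4): print(np.round(read_state()["ee_pos"],4)); c=cam("top")
cv2.imwrite("pics/top1.png",c["color"][...,::-1])
```

```text
[ 0.53   -0.0299  0.189 ]
[ 0.5301 -0.0299  0.189 ]
[ 0.53   -0.0297  0.189 ]
[ 0.5299 -0.0296  0.1889]
```

View pics/top1.png

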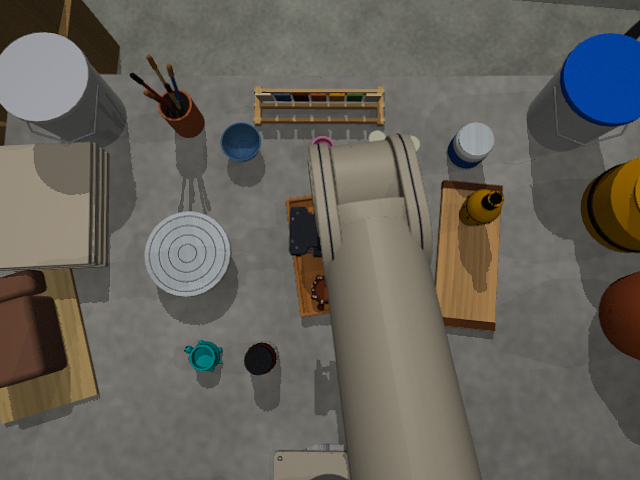

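The honey vase stands upright on the board's far end, at pixel (482,206). Next is the green vase.

>>> {"fn": "play_rows", "kwargs": {"increments": "0 0 0 -0.0005 -0.0005 0.02 0.6; 0 0 0 -0.0005 -0.0005 0.045 0.6; 0 0 0 -0.0005 -0.0005 0.06 0.6; 0 0 0 -0.0005 -0.0005 0.0635 0.6; 0 0 0 -0.0005 -0.0005 0.0635 0.6; 0 0 0 -0.0005 -0.0005 0.0635 0.5; 0 0 0 -0.0005 -0.0005 0.0635 0.45; 0 0 0 -0.0005 -0.0005 0.0635 0.42"}}

```text
time: 11.55
ee_pos: [0.5294, -0.0283, 0.1257]
eef_rot: [1.0, -0.0, 0.001, 0.0]
ft_force: [0.3, 0.6, -0.4]
width: 0.0393
grip_force: 0.0
```

>>> {"fn": "play_rows", "kwargs": {"increments": "0 0 0 0 0 0 0.38; 0 0 0 0 0 0 0.34; 0 0 0 0 0 0 0.3; 0 0 0 0 0 0 0.25; 0 0 0 0 0 0 0.2; 0 0 0 0 0 0 0.1; 0 0 0 0 0 0 0; 0 0 0 0 0 0 0"}}

```text
time: 12.35
ee_pos: [0.5291, -0.0285, 0.1251]
eef_rot: [1.0, -0.0, 0.0, 0.0]
ft_force: [-0.1, -2.9, 3.3]
width: 0.0293
grip_force: 30.0
```

```bash
python3 f.py
```

```text
12.35 [ 0.5291 -0.0285  0.1251] [-0.1 -2.9  3.3] [-0.7   0.06 -0.04] 0.029321007798236775
```

>>> {"fn": "play_rows", "kwargs": {"increments": "0 0 0 0 0 -0.005 0; 0 0 0 0 0 -0.015 0; 0 0 0 0 0 -0.035 0; 0 0 0 0 0 -0.06 0; 0 0 0 0 0 -0.08 0; 0 0 0 0 0 -0.093 0; 0 0 0 0 0 -0.099 0; 0 0 0 0 0 -0.1 0"}}

```text
time: 13.15
ee_pos: [0.529, -0.0282, 0.2252]
eef_rot: [1.0, -0.0, 0.0, 0.0]
ft_force: [-0.5, 0.2, -4.3]
width: 0.0293
grip_force: 29.8
```

>>> {"fn": "play_rows", "kwargs": {"increments": "0 0 0 -0.001 0.012 0 0; 0 0 0 -0.001 0.042 0 0; 0 0 0 -0.002 0.085 0 0; 0 0 0 -0.002 0.133 0 0; 0 0 0 -0.003 0.181 0 0; 0 0 0 -0.003 0.224 0 0; 0 0 0 -0.004 0.254 0 0; 0 0 0 -0.004 0.2665 0 0"}}

```text
time: 13.95
ee_pos: [0.5225, -0.2998, 0.2231]
eef_rot: [1.0, -0.003, -0.001, 0.0]
ft_force: [0.1, -0.0, -3.7]
width: 0.0292
grip_force: 29.9
```

>>> {"fn": "play_rows", "kwargs": {"increments": "0 0 0 0 0 0 0; 0 0 0 0 0 0.01 0; 0 0 0 0 0 0.03 0; 0 0 0 0 0 0.055 0; 0 0 0 0 0 0.075 0; 0 0 0 0 0 0.083 0; 0 0 0 0 0 0.086 0; 0 0 0 0 0 0.086 0"}}

```text
time: 14.75
ee_pos: [0.5252, -0.2941, 0.1393]
eef_rot: [1.0, 0.0, 0.0, 0.0]
ft_force: [0.0, -0.6, -3.3]
width: 0.029
grip_force: 29.9
```

>>> {"fn": "play_rows", "kwargs": {"increments": "0 0 0 0 0 0.0005 0; 0 0 0 0 0 0.001 0; 0 0 0 0 0 0.0015 0; 0 0 0 0 0 0.002 0; 0 0 0 0 0 0.002 0; 0 0 0 0 0 0.002 0"}}

```text
time: 15.35
ee_pos: [0.5248, -0.2948, 0.137]
eef_rot: [1.0, -0.0, 0.0, 0.0]
ft_force: [0.8, -0.0, -3.6]
width: 0.0294
grip_force: 29.9
```

>>> {"fn": "play_rows", "kwargs": {"increments": "0 0 0 0 0 0.0005 0; 0 0 0 0 0 0.001 0; 0 0 0 0 0 0.0015 0; 0 0 0 0 0 0.0015 0"}}

```text
time: 15.75
ee_pos: [0.5248, -0.2948, 0.1353]
eef_rot: [1.0, -0.0, -0.0, -0.0]
ft_force: [0.5, -0.2, -4.2]
width: 0.0298
grip_force: 29.9
```

>>> {"fn": "play_rows", "kwargs": {"increments": "0 0 0 0 0 0.0003 0; 0 0 0 0 0 0.0006 0; 0 0 0 0 0 0.0006 0; 0 0 0 0 0 0.0006 0"}}

```text
time: 16.15
ee_pos: [0.525, -0.2949, 0.1351]
eef_rot: [1.0, -0.0, 0.0, 0.0]
ft_force: [0.7, -0.4, -2.0]
width: 0.0292
grip_force: 29.9
```

>>> {"fn": "play_rows", "kwargs": {"increments": "0 0 0 0 0 0.0005 0; 0 0 0 0 0 0.0007 0; 0 0 0 0 0 0.0007 0"}}

```text
time: 16.45
ee_pos: [0.5253, -0.295, 0.1351]
eef_rot: [1.0, -0.0, 0.001, 0.0]
ft_force: [-1.5, -0.7, 5.0]
width: 0.0292
grip_force: 30.0
```

```bash
python3 f.py
```

```text
16.45 [ 0.5253 -0.295   0.1351] [-1.5 -0.7  5. ] [ 0.19  0.33 -0.01] 0.02919115917180875
```

>>> {"fn": "play_rows", "kwargs": {"increments": "0 0 0 0 0 0 0.36; 0 0 0 0 0 0 0.4; 0 0 0 0 0 0 0.5; 0 0 0 0 0 0 0.6; 0 0 0 0 0 -0.02 0.6; 0 0 0 0 0 -0.05 0.6; 0 0 0 0 0 -0.08 0.6; 0 0 0 0 0 -0.085 0.6"}}

```text
time: 17.25
ee_pos: [0.5263, -0.2951, 0.2229]
eef_rot: [1.0, -0.0, 0.002, 0.001]
ft_force: [1.0, 0.1, -0.3]
width: 0.0517
grip_force: 0.0
```

>>> {"fn": "play_rows", "kwargs": {"increments": "0 0 0 0.003 -0.03 0 0.6; 0 0 0 0.009 -0.075 0 0.6; 0 0 0 0.015 -0.122 0 0.6; 0 0 0 0.021 -0.17 0 0.6; 0 0 0 0.027 -0.218 0 0.6; 0 0 0 0.033 -0.265 0 0.6; 0 0 0 0.038 -0.31 0.015 0.6; 0 0 0 0.042 -0.337 0.03 0.6"}}

```text
time: 18.05
ee_pos: [0.5668, 0.0467, 0.1887]
eef_rot: [1.0, 0.002, 0.0, -0.001]
ft_force: [-0.1, -0.3, -0.1]
width: 0.0526
grip_force: 0.0
```

>>> {"fn": "play_rows", "kwargs": {"increments": "0 0 0 0 0 0 0.6; 0 0 0 0 0 0 0.6; 0 0 0 0 0 0 0.6; 0 0 0 0 0 0 0.6"}}

```text
time: 18.45
ee_pos: [0.5673, 0.0406, 0.1894]
eef_rot: [1.0, -0.002, 0.0, 0.0]
ft_force: [-0.5, -0.5, -0.3]
width: 0.0521
grip_force: 0.0
```

Run:
```python
from look import *
np.set_printoptions(precision=4,suppress=True)
print(read_state()["ee_pos"]); c=cam("side","pics/side1.png"); w=cam("wrist","pics/w2.png"); np.save("w2.npy",w,allow_pickle=True); print(read_state()["ee_pos"])
```

```text
[0.5673 0.0406 0.1894]
[0.5673 0.041  0.1894]
```

View pics/side1.png

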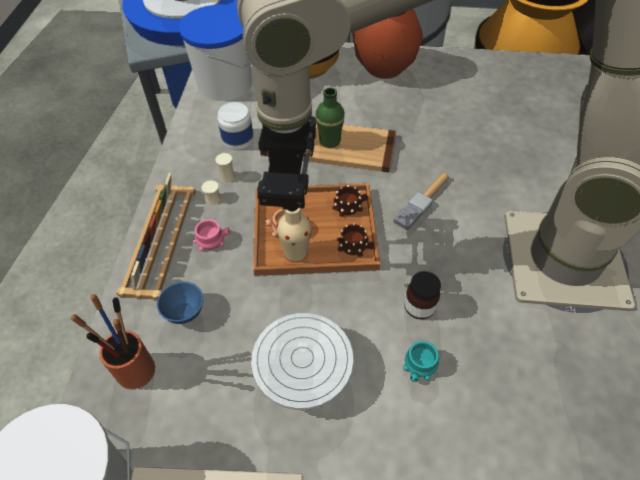

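The green vase stands on the board at (330,118), and the gripper is over the cream vase at (295,235). I descend on cream.

>>> {"fn": "play_rows", "kwargs": {"increments": "0 0 0 0 -0.0005 0.02 0.6; 0 0 0 0 -0.0005 0.045 0.6; 0 0 0 0 -0.0005 0.06 0.6; 0 0 0 0 -0.0005 0.064 0.6; 0 0 0 0 -0.0005 0.064 0.6; 0 0 0 0 -0.0005 0.064 0.5; 0 0 0 0 -0.0005 0.064 0.45; 0 0 0 0 -0.0005 0.064 0.42"}}

```text
time: 19.35
ee_pos: [0.5675, 0.0428, 0.1259]
eef_rot: [1.0, -0.0, 0.001, 0.0]
ft_force: [0.2, -0.0, -0.4]
width: 0.0395
grip_force: 0.0
```

>>> {"fn": "play_rows", "kwargs": {"increments": "0 0 0 0 0 0 0.38; 0 0 0 0 0 0 0.34; 0 0 0 0 0 0 0.3; 0 0 0 0 0 0 0.25; 0 0 0 0 0 0 0.2; 0 0 0 0 0 0 0.1; 0 0 0 0 0 0 0; 0 0 0 0 0 0 0"}}

```text
time: 20.15
ee_pos: [0.5672, 0.0425, 0.1253]
eef_rot: [1.0, -0.0, 0.0, 0.0]
ft_force: [-1.0, -3.0, 3.8]
width: 0.0293
grip_force: 30.1
```

```bash
python3 f.py
```

```text
20.15 [0.5672 0.0425 0.1253] [-1.  -3.   3.8] [-0.65  0.05  0.01] 0.029315265165183485
```

>>> {"fn": "play_rows", "kwargs": {"increments": "0 0 0 0 0 -0.005 0; 0 0 0 0 0 -0.015 0; 0 0 0 0 0 -0.035 0; 0 0 0 0 0 -0.06 0; 0 0 0 0 0 -0.08 0; 0 0 0 0 0 -0.093 0; 0 0 0 0 0 -0.099 0; 0 0 0 0 0 -0.1 0"}}

```text
time: 20.95
ee_pos: [0.5671, 0.0429, 0.2254]
eef_rot: [1.0, -0.0, 0.0, -0.0]
ft_force: [-0.7, -0.2, -4.4]
width: 0.0296
grip_force: 30.0
```

>>> {"fn": "play_rows", "kwargs": {"increments": "0 0 0 -0.004 0.01 0 0; 0 0 0 -0.012 0.03 0 0; 0 0 0 -0.024 0.059 0 0; 0 0 0 -0.038 0.095 0 0; 0 0 0 -0.054 0.135 0 0; 0 0 0 -0.069 0.174 0 0; 0 0 0 -0.085 0.213 0 0; 0 0 0 -0.1 0.25 0 0"}}

```text
time: 21.75
ee_pos: [0.4648, -0.2095, 0.2242]
eef_rot: [1.0, -0.001, -0.001, -0.0]
ft_force: [0.1, -0.2, -3.0]
width: 0.0292
grip_force: 30.0
```

>>> {"fn": "play_rows", "kwargs": {"increments": "0 0 0 -0.013 0.033 0 0; 0 0 0 -0.022 0.056 0 0; 0 0 0 -0.028 0.071 0 0; 0 0 0 -0.031 0.0785 0 0; 0 0 0 -0.031 0.0785 0.01 0; 0 0 0 -0.031 0.0785 0.03 0; 0 0 0 -0.031 0.0785 0.05 0; 0 0 0 -0.031 0.0785 0.06 0"}}

```text
time: 22.55
ee_pos: [0.4352, -0.2839, 0.1626]
eef_rot: [1.0, 0.001, -0.001, -0.001]
ft_force: [0.1, 0.7, -3.9]
width: 0.0295
grip_force: 30.0
```

>>> {"fn": "play_rows", "kwargs": {"increments": "0 0 0 0 0 0.01 0; 0 0 0 0 0 0.02 0; 0 0 0 0 0 0.025 0; 0 0 0 0 0 0.027 0; 0 0 0 0 0 0.028 0; 0 0 0 0 0 0.028 0; 0 0 0 0 0 0.028 0; 0 0 0 0 0 0.028 0"}}

```text
time: 23.35
ee_pos: [0.436, -0.2858, 0.1375]
eef_rot: [1.0, -0.0, 0.0, 0.0]
ft_force: [0.4, -0.6, -4.4]
width: 0.0296
grip_force: 30.0
```

>>> {"fn": "play_rows", "kwargs": {"increments": "0 0 0 0 0 0.0005 0; 0 0 0 0 0 0.001 0; 0 0 0 0 0 0.0015 0; 0 0 0 0 0 0.002 0; 0 0 0 0 0 0.002 0"}}

```text
time: 23.85
ee_pos: [0.4359, -0.2858, 0.1353]
eef_rot: [1.0, -0.0, 0.0, 0.0]
ft_force: [-0.0, -0.0, -2.7]
width: 0.029
grip_force: 30.0
```

>>> {"fn": "play_rows", "kwargs": {"increments": "0 0 0 0 0 0.0004 0; 0 0 0 0 0 0.0007 0; 0 0 0 0 0 0.0007 0; 0 0 0 0 0 0.0007 0"}}

```text
time: 24.25
ee_pos: [0.4362, -0.286, 0.1352]
eef_rot: [1.0, -0.0, 0.001, 0.0]
ft_force: [-2.1, 0.4, 5.1]
width: 0.0298
grip_force: 30.1
```

>>> {"fn": "play_rows", "kwargs": {"increments": "0 0 0 0 0 0 0.36; 0 0 0 0 0 0 0.4; 0 0 0 0 0 0 0.5; 0 0 0 0 0 0 0.6; 0 0 0 0 0 -0.02 0.6; 0 0 0 0 0 -0.05 0.6; 0 0 0 0 0 -0.08 0.6; 0 0 0 0 0 -0.085 0.6"}}

```text
time: 25.05
ee_pos: [0.4373, -0.2863, 0.2229]
eef_rot: [1.0, -0.0, 0.002, 0.001]
ft_force: [0.5, -0.6, 1.2]
width: 0.052
grip_force: 0.0
```

>>> {"fn": "play_rows", "kwargs": {"increments": "0 0 0 0.02 -0.03 0 0.6; 0 0 0 0.045 -0.07 0 0.6; 0 0 0 0.07 -0.11 0 0.6; 0 0 0 0.095 -0.15 0 0.6; 0 0 0 0.12 -0.19 0 0.6; 0 0 0 0.14 -0.23 0 1; 0 0 0 0.148 -0.255 0 1; 0 0 0 0.15 -0.266 0 1"}}

```text
time: 25.85
ee_pos: [0.5862, -0.0162, 0.2186]
eef_rot: [1.0, 0.002, -0.0, -0.001]
ft_force: [-0.2, -0.6, 0.4]
width: 0.0684
grip_force: 0.0
```

>>> {"fn": "play_rows", "kwargs": {"increments": "0 0 0 0 0 0.02 1; 0 0 0 0 0 0.02 1; 0 0 0 0 0 0.02 1; 0 0 0 0 0 0.02 1"}}

```text
time: 26.25
ee_pos: [0.5861, -0.0209, 0.2001]
eef_rot: [1.0, -0.001, 0.0, 0.0]
ft_force: [0.4, 0.5, 0.3]
width: 0.0863
grip_force: 0.0
```

Run:
```python
from look import *
c=cam("top","pics/top2.png"); s=cam("side"); w=cam("wrist"); print(read_state()["ee_pos"])
np.save("w3.npy",w,allow_pickle=True); np.save("s3.npy",s,allow_pickle=True)
cv2.imwrite("pics/c3.png",np.hstack([cv2.resize(w["color"],(480,360)),cv2.resize(s["color"][100:280,230:410],(320,360))])[...,::-1])
```

```text
[ 0.58622539 -0.02030844  0.20014064]
```

View pics/c3.png

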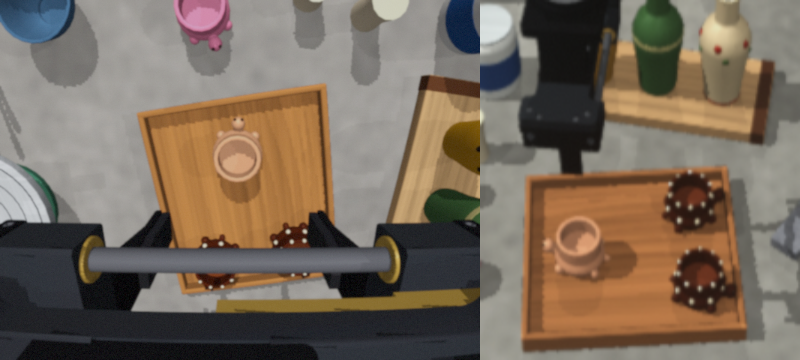

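Both brown turtles are undisturbed, and green and cream stand on the board. The dish is now free: its rim centre is at wrist (317,209) with the head at (317,164), and at side ≈(286,218).

Run:
```python
from look import *
np.set_printoptions(precision=4,suppress=True)
w=np.load("w3.npy",allow_pickle=True).item(); s=np.load("s3.npy",allow_pickle=True).item(); t=np.load("top0.npy",allow_pickle=True).item()
out=[]
for c,p in ((w,(317,209)),(s,(286,218))):
    h=cv2.cvtColor(c["color"],cv2.COLOR_RGB2HSV); m=cv2.morphologyEx(((h[...,1]<145)&(h[...,0]<16)&(h[...,1]>60)).astype(np.uint8),cv2.MORPH_OPEN,np.ones((3,3)))
    ce,st,cn=blob(m,p); print(ce,st,cv2.minEnclosingCircle(cn))
    x0,y0=int(p[0])-45,int(p[1])-55; z=c["color"][y0:y0+100,x0:x0+90]; out.append(cv2.resize(z,(400,444),interpolation=cv2.INTER_CUBIC)); print(x0,y0)
cv2.imwrite("pics/c4.png",np.hstack(out)[...,::-1])
print(*tri((w,(317.5,209)),(s,(286.2,219)))); print(plane(w,(317.5,209),.05),plane(w,(317,164),.025))
```

```text
[316.1468 203.7271] [ 283  155   67   88 4189] ((316.13653564453125, 198.76959228515625), 43.93987274169922)
272 154
[284.4811 223.5176] [265 208  38  31 794] ((283.5, 224.5), 19.039531707763672)
241 163
[ 0.595  -0.02    0.0414] 0.0022726644110685765
[ 0.599  -0.0191  0.05  ] [ 0.6343 -0.0186  0.025 ]
```

View pics/c4.png

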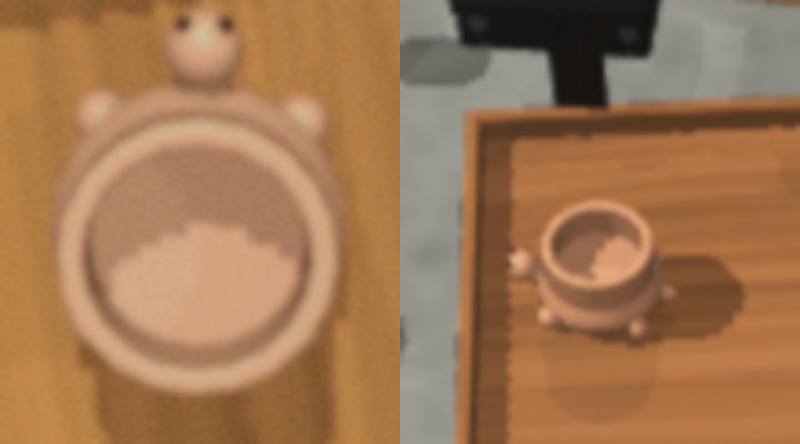

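The rim ring is centred at wrist (316.8,211.4) and side (285.6,218.4). The head points to +x.

Run:
```python
from look import *
np.set_printoptions(precision=4,suppress=True)
w=np.load("w3.npy",allow_pickle=True).item(); s=np.load("s3.npy",allow_pickle=True).item(); t=np.load("top0.npy",allow_pickle=True).item()
a=(316.8,211.4);b=(285.6,218.4)
print(tri((w,a),(s,b)),tri((w,a),(s,b),(t,(339.7,220.7))),plane(w,a,.05),plane(s,b,.05),plane(t,(339.7,220.7),.05)); print(plane(w,(317.3,164),.03)-plane(w,a,.05))
print(read_state()["ee_pos"])
```

```text
(array([ 0.5949, -0.0189,  0.0455]), np.float64(0.0011310764011718667)) (array([ 0.5946, -0.0179,  0.0463]), np.float64(0.0015543086160362339)) [ 0.5969 -0.0185  0.05  ] [ 0.5931 -0.016   0.05  ] [ 0.5934 -0.0164  0.05  ]
[ 0.0378 -0.0004 -0.02  ]
[ 0.5862 -0.0203  0.2001]
```

>>> {"fn": "play_rows", "kwargs": {"increments": "0 0 0 0.009 -0.0025 0.02 1; 0 0 0 0.009 -0.0025 0.05 1; 0 0 0 0.009 -0.0025 0.085 1; 0 0 0 0.009 -0.0025 0.11 1; 0 0 0 0.009 -0.0025 0.12 1; 0 0 0 0.009 -0.0025 0.125 1; 0 0 0 0.009 -0.0025 0.125 1; 0 0 0 0.009 -0.0025 0.125 1"}}

```text
time: 27.2
ee_pos: [0.5959, -0.0173, 0.0759]
eef_rot: [1.0, -0.0, 0.001, 0.0]
ft_force: [0.5, -0.0, 0.0]
width: 0.0872
grip_force: 0.0
```

```bash
python3 f.py
```

```text
27.2 [ 0.5959 -0.0173  0.0759] [ 0.5 -0.   0. ] [ 0.06 -0.02  0.03] 0.08716630427983128
```

>>> {"fn": "play_rows", "kwargs": {"increments": "0 0 0 -0.0005 0 0.015 1; 0 0 0 -0.0005 0 0.03 1; 0 0 0 -0.0005 0 0.042 1; 0 0 0 -0.0005 0 0.047 1; 0 0 0 -0.0005 0 0.0485 1; 0 0 0 -0.0005 0 0.0485 0.9; 0 0 0 -0.0005 0 0.0485 0.8; 0 0 0 -0.0005 0 0.0485 0.74"}}

```text
time: 28.0
ee_pos: [0.5949, -0.0173, 0.0265]
eef_rot: [1.0, -0.0, 0.0, 0.0]
ft_force: [1.4, 0.3, 0.1]
width: 0.0702
grip_force: 0.0
```

>>> {"fn": "play_rows", "kwargs": {"increments": "0 0 0 0 0 0 0.7; 0 0 0 0 0 0 0.66; 0 0 0 0 0 0 0.63; 0 0 0 0 0 0 0.6; 0 0 0 0 0 0 0.57; 0 0 0 0 0 0 0.5; 0 0 0 0 0 0 0.4; 0 0 0 0 0 0 0.3", "grip_force": 25}}

```text
time: 28.8
ee_pos: [0.5946, -0.0175, 0.026]
eef_rot: [1.0, -0.0, 0.0, 0.0]
ft_force: [-0.3, -1.5, 2.5]
width: 0.0548
grip_force: 25.0
```

```bash
python3 f.py
```

```text
28.8 [ 0.5946 -0.0175  0.026 ] [-0.3 -1.5  2.5] [-0.38  0.1   0.04] 0.054765822866858
```

>>> {"fn": "play_rows", "kwargs": {"increments": "0 0 0 0 0 -0.005 0.3; 0 0 0 0 0 -0.015 0.3; 0 0 0 0 0 -0.035 0.3; 0 0 0 0 0 -0.065 0.3; 0 0 0 0 0 -0.095 0.3; 0 0 0 0 0 -0.118 0.3; 0 0 0 0 0 -0.128 0.3; 0 0 0 0 0 -0.13 0.3"}}

```text
time: 29.6
ee_pos: [0.595, -0.0171, 0.1572]
eef_rot: [1.0, -0.0, 0.001, 0.0]
ft_force: [-0.3, 0.1, -3.1]
width: 0.0546
grip_force: 25.0
```

>>> {"fn": "play_rows", "kwargs": {"increments": "0 0 0 -0.002 -0.0096 0 0.3; 0 0 0 -0.007 -0.029 0 0.3; 0 0 0 -0.0135 -0.0575 0 0.3; 0 0 0 -0.022 -0.093 0 0.3; 0 0 0 -0.031 -0.131 0 0.3; 0 0 0 -0.04 -0.169 0 0.3; 0 0 0 -0.049 -0.208 0 0.3; 0 0 0 -0.057 -0.243 0 0.3"}}

```text
time: 30.4
ee_pos: [0.5357, 0.2281, 0.1544]
eef_rot: [1.0, 0.0, -0.001, 0.0]
ft_force: [0.7, 0.2, -2.1]
width: 0.0549
grip_force: 25.0
```

>>> {"fn": "play_rows", "kwargs": {"increments": "0 0 0 -0.0075 -0.032 0 0.3; 0 0 0 -0.0125 -0.053 0 0.3; 0 0 0 -0.016 -0.068 0 0.3; 0 0 0 -0.018 -0.0765 0 0.3; 0 0 0 -0.018 -0.0765 0.01 0.3; 0 0 0 -0.018 -0.0765 0.03 0.3; 0 0 0 -0.018 -0.0765 0.045 0.3; 0 0 0 -0.018 -0.0765 0.05 0.3"}}

```text
time: 31.2
ee_pos: [0.5193, 0.3002, 0.1034]
eef_rot: [1.0, -0.001, -0.001, 0.001]
ft_force: [-0.6, -0.5, -1.0]
width: 0.0548
grip_force: 25.0
```

>>> {"fn": "play_rows", "kwargs": {"increments": "0 0 0 0 0 0 0.3; 0 0 0 0 0 0 0.3; 0 0 0 0 0 0 0.3; 0 0 0 0 0 0 0.3"}}

```text
time: 31.6
ee_pos: [0.5201, 0.3024, 0.1066]
eef_rot: [1.0, -0.0, 0.001, -0.0]
ft_force: [0.3, -0.2, -1.7]
width: 0.055
grip_force: 25.0
```

Run:
```python
from look import *
np.set_printoptions(precision=4,suppress=True)
print(read_state()["ee_pos"],read_state()["ft_force"])
w=cam("wrist"); s=cam("side")
np.save("w4.npy",w,allow_pickle=True); np.save("s4.npy",s,allow_pickle=True)
cv2.imwrite("pics/c5.png",np.hstack([cv2.resize(w["color"],(480,360)),cv2.resize(s["color"][270:430,230:372],(320,360))])[...,::-1])
c=np.array([.52,.302,.06]); print(project(w,c),project(s,c))
```

```text
[0.5201 0.3024 0.1066] [ 0.3418 -0.2213 -1.6633]
[320.2164 266.9737] [301.6176 358.62  ]
```

View pics/c5.png

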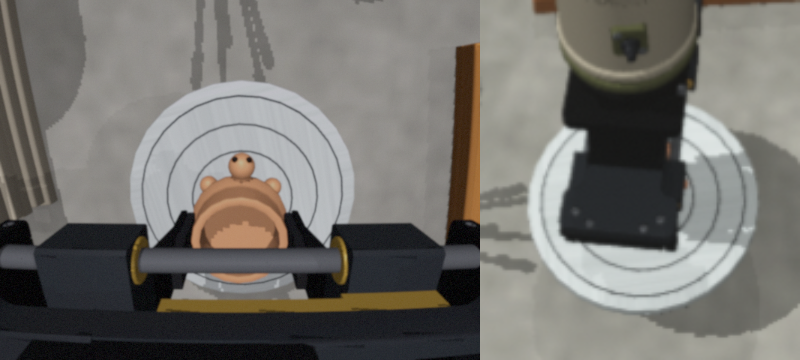

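Run:
```python
from look import *
from scipy.optimize import least_squares
np.set_printoptions(precision=4,suppress=True)
w=np.load("w4.npy",allow_pickle=True).item(); t=np.load("top0.npy",allow_pickle=True).item()
def fit(P,z): 
    r=least_squares(lambda q:np.hypot(P[:,0]-q[0],P[:,1]-q[1])-q[2],[.52,.3,.09],loss="soft_l1",f_scale=.001); return r.x
for c,cx,lim in ((w,(240*4/3,215),True),(t,(187,253),False)):
    h=cv2.cvtColor(c["color"],cv2.COLOR_RGB2HSV); g=h[...,2].astype(int); m=((h[...,1]<40)&(g>155)).astype(np.uint8)
    m=cv2.morphologyEx(m,cv2.MORPH_CLOSE,np.ones((7,7)))
    n,l,st,_=cv2.connectedComponentsWithStats(m); i=max(range(1,n),key=lambda i:st[i,4]); print(st[i])
    cn=max(cv2.findContours((l==i).astype(np.uint8),cv2.RETR_EXTERNAL,cv2.CHAIN_APPROX_NONE)[0],key=len)[:,0]
    if lim: cn=cn[cn[:,1]<265]
    P=np.array([plane(c,p,.06) for p in cn.astype(float)]); print(fit(P,.06))
```

```text
[  173   107   300   223 40330]
[0.5205 0.3004 0.0885]
[   0   33   88   88 6301]
[0.9095 0.6405 0.1002]
```

>>> {"fn": "play_rows", "kwargs": {"increments": "0 0 0 0 0.0013 0.005 0.3; 0 0 0 0 0.0013 0.013 0.3; 0 0 0 0 0.0013 0.02 0.3; 0 0 0 0 0.0013 0.024 0.3; 0 0 0 0 0.0013 0.026 0.3; 0 0 0 0 0.0013 0.026 0.3; 0 0 0 0 0.0013 0.026 0.3"}}

```text
time: 32.4
ee_pos: [0.5198, 0.3011, 0.0801]
eef_rot: [1.0, -0.0, 0.0, -0.0]
ft_force: [-0.3, -0.3, -0.9]
width: 0.055
grip_force: 25.0
```

>>> {"fn": "play_rows", "kwargs": {"increments": "0 0 0 0 0 0.0005 0.3; 0 0 0 0 0 0.001 0.3; 0 0 0 0 0 0.001 0.3; 0 0 0 0 0 0.001 0.3"}}

```text
time: 32.8
ee_pos: [0.5198, 0.3009, 0.079]
eef_rot: [1.0, -0.0, 0.0, 0.0]
ft_force: [0.0, 0.3, -1.5]
width: 0.0546
grip_force: 25.0
```

```bash
python3 f.py
```

```text
32.8 [0.5198 0.3009 0.079 ] [ 0.   0.3 -1.5] [ 0.06 -0.01 -0.  ] 0.05456382784785436
```

>>> {"fn": "play_rows", "kwargs": {"increments": "0 0 0 0 0 0.0004 0.3; 0 0 0 0 0 0.0007 0.3; 0 0 0 0 0 0.0007 0.3; 0 0 0 0 0 0.0007 0.3"}}

```text
time: 33.2
ee_pos: [0.5197, 0.3009, 0.0782]
eef_rot: [1.0, -0.0, -0.0, 0.0]
ft_force: [0.6, -0.9, -2.5]
width: 0.0548
grip_force: 25.0
```

```bash
python3 f.py
```

```text
33.2 [0.5197 0.3009 0.0782] [ 0.6 -0.9 -2.5] [ 0.04 -0.   -0.02] 0.054804244313658
```

>>> {"fn": "play_rows", "kwargs": {"increments": "0 0 0 0 0 0.0004 0.3; 0 0 0 0 0 0.0006 0.3; 0 0 0 0 0 0.0006 0.3; 0 0 0 0 0 0.0006 0.3"}}

```text
time: 33.6
ee_pos: [0.5198, 0.301, 0.078]
eef_rot: [1.0, -0.0, 0.0, 0.0]
ft_force: [-1.8, -2.3, 5.6]
width: 0.0546
grip_force: 25.0
```

```bash
python3 f.py
```

```text
33.6 [0.5198 0.301  0.078 ] [-1.8 -2.3  5.6] [-0.44  0.55 -0.  ] 0.05456810770090554
```

>>> {"fn": "play_rows", "kwargs": {"increments": "0 0 0 0 0 0 0.66; 0 0 0 0 0 0 0.7; 0 0 0 0 0 0 0.8; 0 0 0 0 0 0 0.95; 0 0 0 0 0 0 0.95; 0 0 0 0 0 -0.015 0.95; 0 0 0 0 0 -0.04 0.95; 0 0 0 0 0 -0.08 0.95"}}

```text
time: 34.4
ee_pos: [0.5188, 0.3003, 0.1577]
eef_rot: [1.0, -0.0, -0.001, 0.001]
ft_force: [0.2, -0.7, 0.2]
width: 0.0821
grip_force: 0.0
```

>>> {"fn": "play_rows", "kwargs": {"increments": "0 0 0 0 0 -0.03 0.95; 0 0 0 -0.002 0.02 -0.06 0.95; 0 0 0 -0.008 0.055 -0.08 0.95; 0 0 0 -0.014 0.1 -0.085 0.6; 0 0 0 -0.02 0.145 -0.085 0.6; 0 0 0 -0.027 0.19 -0.085 0.6; 0 0 0 -0.033 0.235 -0.085 0.6; 0 0 0 -0.04 0.28 -0.085 0.6"}}

```text
time: 35.2
ee_pos: [0.4791, 0.0195, 0.244]
eef_rot: [1.0, -0.0, 0.001, 0.0]
ft_force: [1.4, -0.3, -0.3]
width: 0.0547
grip_force: 0.0
```

>>> {"fn": "play_rows", "kwargs": {"increments": "0 0 0 -0.006 0.045 0 0.6; 0 0 0 -0.013 0.09 0 0.6; 0 0 0 -0.019 0.135 0 0.6; 0 0 0 -0.026 0.18 0 0.6; 0 0 0 -0.032 0.225 0 0.6; 0 0 0 -0.037 0.265 0 0.6; 0 0 0 -0.0416 0.295 0 0.6; 0 0 0 -0.0436 0.307 0.01 0.6"}}

```text
time: 36.0
ee_pos: [0.4353, -0.2893, 0.2344]
eef_rot: [1.0, -0.002, 0.001, 0.001]
ft_force: [-0.0, 0.2, 0.3]
width: 0.0521
grip_force: 0.0
```

>>> {"fn": "play_rows", "kwargs": {"increments": "0 0 0 0 0 0.02 0.6; 0 0 0 0 0 0.03 0.6; 0 0 0 0 0 0.03 0.6; 0 0 0 0 0 0.03 0.6"}}

```text
time: 36.4
ee_pos: [0.4362, -0.2852, 0.2033]
eef_rot: [1.0, 0.0, 0.0, 0.0]
ft_force: [0.1, -0.1, 0.4]
width: 0.0518
grip_force: 0.0
```

Run:
```python
from look import *
cam("top","pics/top3.png"); print(np.round(read_state()["ee_pos"],4))
```

```text
[ 0.4363 -0.2855  0.2036]
```

View pics/top3.png

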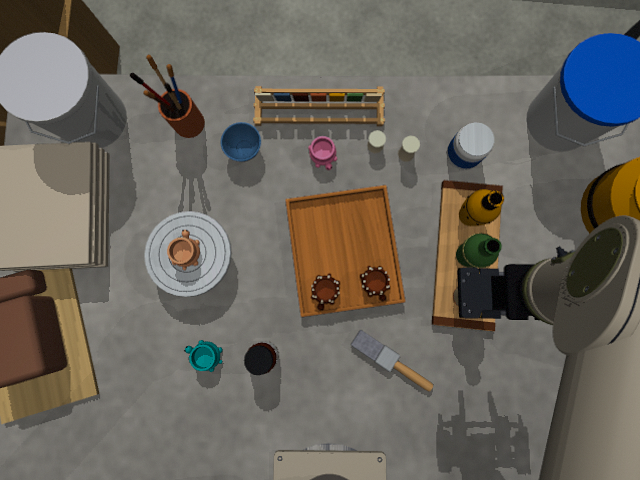

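The dish stands on the wheel at (184,250), all three vases are on the board, and the tray holds only the brown turtles. Now I return the cream vase.

>>> {"fn": "play_rows", "kwargs": {"increments": "0 0 0 0 0 0.02 0.6; 0 0 0 0 0 0.045 0.6; 0 0 0 0 0 0.062 0.6; 0 0 0 0 0 0.068 0.6; 0 0 0 0 0 0.068 0.6; 0 0 0 0 0 0.068 0.6; 0 0 0 0 0 0.068 0.5; 0 0 0 0 0 0.068 0.42"}}

```text
time: 37.25
ee_pos: [0.4361, -0.2862, 0.1355]
eef_rot: [1.0, -0.0, 0.001, 0.0]
ft_force: [0.0, -0.4, 0.2]
width: 0.0429
grip_force: 0.0
```

Run:
```python
from look import *
np.set_printoptions(precision=4,suppress=True)
print(read_state()["ee_pos"],read_state()["width"]); t=np.load("top0.npy",allow_pickle=True).item()
im=cv2.imread("pics/top3.png"); h=cv2.cvtColor(im,cv2.COLOR_BGR2HSV); m=(h[...,1]>70)&(h[...,0]<20)
ce,st,cn=blob(m,(184,250)); print(ce,st,"proj centre base,rim,head:",*(project(t,np.array(X)) for X in ((.52,.301,.06),(.52,.301,.102),(.56,.301,.085))))
cv2.imwrite("pics/c6.png",cv2.resize(im[210:295,145:230],(510,510),interpolation=cv2.INTER_CUBIC))
```

```text
[ 0.4361 -0.2862  0.1355] 0.042943392123750514
[183.6094 250.6282] [167 230  33  40 850] proj centre base,rim,head: [187.7304 253.3616] [180.887  250.9094] [184.7403 232.505 ]
```

View pics/c6.png

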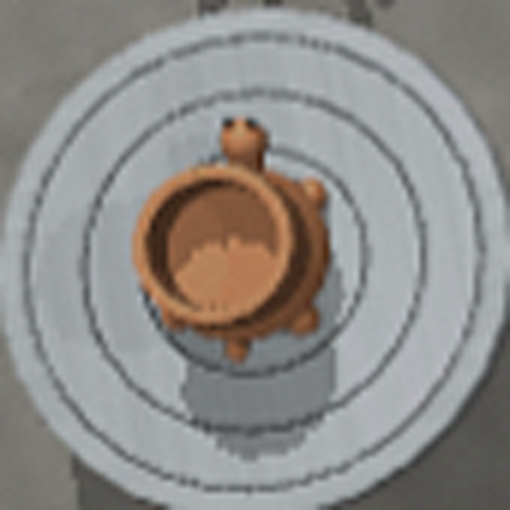

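The rim centre is at (180.5,250.8), against (180.9,250.9) expected for a centred dish, so the dish is in the middle. I grip the cream vase.

>>> {"fn": "play_rows", "kwargs": {"increments": "0 0 0 0 0 0 0.38; 0 0 0 0 0 0 0.34; 0 0 0 0 0 0 0.3; 0 0 0 0 0 0 0.25; 0 0 0 0 0 0 0.2; 0 0 0 0 0 0 0.1; 0 0 0 0 0 0 0; 0 0 0 0 0 0 0", "grip_force": 30}}

```text
time: 38.05
ee_pos: [0.4358, -0.2862, 0.1348]
eef_rot: [1.0, -0.0, 0.0, 0.0]
ft_force: [-0.6, 0.0, 1.6]
width: 0.0294
grip_force: 29.4
```

```bash
python3 f.py
```

```text
38.05 [ 0.4358 -0.2862  0.1348] [-0.6  0.   1.6] [-0.26 -0.05 -0.04] 0.029398229337563937
```

>>> {"fn": "play_rows", "kwargs": {"increments": "0 0 0 0 0 -0.005 0; 0 0 0 0 0 -0.015 0; 0 0 0 0 0 -0.035 0; 0 0 0 0 0 -0.06 0; 0 0 0 0 0 -0.08 0; 0 0 0 0 0 -0.088 0; 0 0 0 0 0 -0.09 0; 0 0 0 0 0 -0.09 0"}}

```text
time: 38.85
ee_pos: [0.4354, -0.2858, 0.224]
eef_rot: [1.0, -0.0, -0.0, -0.0]
ft_force: [0.0, 0.2, -3.6]
width: 0.0294
grip_force: 29.3
```

>>> {"fn": "play_rows", "kwargs": {"increments": "0 0 0 0.004 -0.01 0 0; 0 0 0 0.012 -0.03 0 0; 0 0 0 0.024 -0.059 0 0; 0 0 0 0.038 -0.095 0 0; 0 0 0 0.054 -0.135 0 0; 0 0 0 0.069 -0.174 0 0; 0 0 0 0.085 -0.213 0 0; 0 0 0 0.1 -0.25 0 0"}}

```text
time: 39.65
ee_pos: [0.5358, -0.0332, 0.2238]
eef_rot: [1.0, 0.0, -0.001, -0.0]
ft_force: [0.0, -0.4, -3.8]
width: 0.0289
grip_force: 29.3
```

>>> {"fn": "play_rows", "kwargs": {"increments": "0 0 0 0.013 -0.033 0 0; 0 0 0 0.022 -0.056 0 0; 0 0 0 0.028 -0.071 0 0; 0 0 0 0.031 -0.0785 0 0; 0 0 0 0.031 -0.0785 0.01 0; 0 0 0 0.031 -0.0785 0.03 0; 0 0 0 0.031 -0.0785 0.05 0; 0 0 0 0.031 -0.0785 0.06 0"}}

```text
time: 40.45
ee_pos: [0.5655, 0.0408, 0.162]
eef_rot: [1.0, -0.001, -0.002, 0.0]
ft_force: [-0.4, -0.8, -3.8]
width: 0.0292
grip_force: 29.3
```

>>> {"fn": "play_rows", "kwargs": {"increments": "0 0 0 0 0 0.01 0; 0 0 0 0 0 0.02 0; 0 0 0 0 0 0.026 0; 0 0 0 0 0 0.029 0; 0 0 0 0 0 0.03 0; 0 0 0 0 0 0.03 0; 0 0 0 0 0 0.03 0; 0 0 0 0 0 0.03 0"}}

```text
time: 41.25
ee_pos: [0.5672, 0.0424, 0.135]
eef_rot: [1.0, -0.0, 0.0, 0.0]
ft_force: [0.1, -0.4, -4.4]
width: 0.0289
grip_force: 29.3
```

```bash
python3 f.py
```

```text
41.25 [0.5672 0.0424 0.135 ] [ 0.1 -0.4 -4.4] [0.11 0.   0.  ] 0.0288873487447881
```

>>> {"fn": "play_rows", "kwargs": {"increments": "0 0 0 0 0 0.003 0; 0 0 0 0 0 0.006 0; 0 0 0 0 0 0.008 0; 0 0 0 0 0 0.0085 0; 0 0 0 0 0 0.0085 0; 0 0 0 0 0 0.0085 0"}}

```text
time: 41.85
ee_pos: [0.567, 0.0424, 0.1262]
eef_rot: [1.0, -0.0, 0.0, 0.0]
ft_force: [0.3, -0.4, -4.0]
width: 0.029
grip_force: 29.3
```

>>> {"fn": "play_rows", "kwargs": {"increments": "0 0 0 0 0 0.0004 0; 0 0 0 0 0 0.0008 0; 0 0 0 0 0 0.0008 0; 0 0 0 0 0 0.0008 0"}}

```text
time: 42.25
ee_pos: [0.567, 0.0424, 0.1254]
eef_rot: [1.0, -0.0, 0.0, 0.0]
ft_force: [0.5, 0.2, -4.0]
width: 0.0291
grip_force: 29.3
```

>>> {"fn": "play_rows", "kwargs": {"increments": "0 0 0 0 0 0.0004 0; 0 0 0 0 0 0.0007 0; 0 0 0 0 0 0.0007 0; 0 0 0 0 0 0.0007 0"}}

```text
time: 42.65
ee_pos: [0.5671, 0.0424, 0.1248]
eef_rot: [1.0, -0.0, 0.0, 0.0]
ft_force: [-0.7, 0.4, -1.8]
width: 0.0292
grip_force: 29.4
```

```bash
python3 f.py
```

```text
42.65 [0.5671 0.0424 0.1248] [-0.7  0.4 -1.8] [-0.05  0.15  0.  ] 0.02924175891115957
```

>>> {"fn": "play_rows", "kwargs": {"increments": "0 0 0 0 0 0.0005 0; 0 0 0 0 0 0.0005 0; 0 0 0 0 0 0.0005 0.36; 0 0 0 0 0 0.0005 0.42; 0 0 0 0 0 0.0005 0.6; 0 0 0 0 0 0.0005 0.6; 0 0 0 0 0 -0.02 0.6; 0 0 0 0 0 -0.05 0.6"}}

```text
time: 43.45
ee_pos: [0.5658, 0.0422, 0.1735]
eef_rot: [1.0, -0.0, -0.002, -0.0]
ft_force: [0.5, -1.0, -0.7]
width: 0.0511
grip_force: 0.0
```

>>> {"fn": "play_rows", "kwargs": {"increments": "0 0 0 0 0 -0.04 0.6; 0 0 0 -0.002 0.02 -0.04 0.6; 0 0 0 -0.008 0.065 -0.04 0.6; 0 0 0 -0.014 0.112 -0.04 0.6; 0 0 0 -0.02 0.16 -0.04 0.6; 0 0 0 -0.026 0.208 -0.04 0.6; 0 0 0 -0.032 0.255 -0.04 0.6; 0 0 0 -0.037 0.3 -0.04 0.6"}}

```text
time: 44.25
ee_pos: [0.529, -0.2598, 0.2147]
eef_rot: [1.0, -0.001, 0.0, 0.0]
ft_force: [0.5, 0.1, -0.0]
width: 0.0521
grip_force: 0.0
```

>>> {"fn": "play_rows", "kwargs": {"increments": "0 0 0 -0.004 0.03 0 0.6; 0 0 0 -0.005 0.0375 0.01 0.6; 0 0 0 -0.005 0.0375 0.015 0.6; 0 0 0 -0.005 0.0375 0.015 0.6; 0 0 0 -0.005 0.0375 0.015 0.6; 0 0 0 -0.005 0.0375 0.015 0.6"}}

```text
time: 44.85
ee_pos: [0.5254, -0.2937, 0.2001]
eef_rot: [1.0, 0.001, 0.0, 0.0]
ft_force: [-0.4, 0.2, -0.5]
width: 0.0523
grip_force: 0.0
```

```bash
python3 f.py
```

```text
44.85 [ 0.5254 -0.2937  0.2001] [-0.4  0.2 -0.5] [0.   0.07 0.02] 0.05226219289155904
```

>>> {"fn": "play_rows", "kwargs": {"increments": "0 0 0 0 0 0.02 0.6; 0 0 0 0 0 0.045 0.6; 0 0 0 0 0 0.06 0.6; 0 0 0 0 0 0.065 0.6; 0 0 0 0 0 0.065 0.6; 0 0 0 0 0 0.065 0.6; 0 0 0 0 0 0.065 0.6; 0 0 0 0 0 0.065 0.5"}}

```text
time: 45.65
ee_pos: [0.5251, -0.2953, 0.1355]
eef_rot: [1.0, -0.0, 0.001, 0.0]
ft_force: [0.2, 0.3, -0.6]
width: 0.049
grip_force: 0.0
```

```bash
python3 f.py
```

```text
45.65 [ 0.5251 -0.2953  0.1355] [ 0.2  0.3 -0.6] [-0.01  0.04  0.01] 0.0490094897498602
```

>>> {"fn": "play_rows", "kwargs": {"increments": "0 0 0 0 0 0 0.42; 0 0 0 0 0 0 0.36; 0 0 0 0 0 0 0.31; 0 0 0 0 0 0 0.25; 0 0 0 0 0 0 0.2; 0 0 0 0 0 0 0.1; 0 0 0 0 0 0 0; 0 0 0 0 0 0 0"}}

```text
time: 46.45
ee_pos: [0.5247, -0.2952, 0.1347]
eef_rot: [1.0, -0.0, 0.0, 0.0]
ft_force: [-0.5, -1.4, 0.6]
width: 0.0295
grip_force: 29.3
```

>>> {"fn": "play_rows", "kwargs": {"increments": "0 0 0 0 0 -0.005 0; 0 0 0 0 0 -0.015 0; 0 0 0 0 0 -0.035 0; 0 0 0 0 0 -0.06 0; 0 0 0 0 0 -0.08 0; 0 0 0 0 0 -0.088 0; 0 0 0 0 0 -0.09 0; 0 0 0 0 0 -0.09 0"}}

```text
time: 47.25
ee_pos: [0.5244, -0.2949, 0.224]
eef_rot: [1.0, -0.0, -0.0, -0.0]
ft_force: [0.1, 0.8, -4.7]
width: 0.0297
grip_force: 29.2
```

>>> {"fn": "play_rows", "kwargs": {"increments": "0 0 0 0.001 -0.012 0 0; 0 0 0 0.001 -0.042 0 0; 0 0 0 0.002 -0.085 0 0; 0 0 0 0.002 -0.133 0 0; 0 0 0 0.003 -0.181 0 0; 0 0 0 0.003 -0.224 0 0; 0 0 0 0.004 -0.254 0 0; 0 0 0 0.004 -0.2668 0 0"}}

```text
time: 48.05
ee_pos: [0.5281, -0.0233, 0.2241]
eef_rot: [1.0, 0.002, -0.0, -0.001]
ft_force: [-0.3, 0.4, -5.2]
width: 0.0292
grip_force: 29.3
```

>>> {"fn": "play_rows", "kwargs": {"increments": "0 0 0 0 0 0 0; 0 0 0 0 0 0.01 0; 0 0 0 0 0 0.03 0; 0 0 0 0 0 0.055 0; 0 0 0 0 0 0.075 0; 0 0 0 0 0 0.085 0; 0 0 0 0 0 0.09 0; 0 0 0 0 0 0.09 0"}}

```text
time: 48.85
ee_pos: [0.5288, -0.029, 0.1343]
eef_rot: [1.0, -0.001, -0.0, 0.0]
ft_force: [0.1, -0.2, -3.4]
width: 0.0297
grip_force: 29.3
```

>>> {"fn": "play_rows", "kwargs": {"increments": "0 0 0 0 0 0.003 0; 0 0 0 0 0 0.006 0; 0 0 0 0 0 0.007 0; 0 0 0 0 0 0.007 0; 0 0 0 0 0 0.007 0; 0 0 0 0 0 0.007 0"}}

```text
time: 49.45
ee_pos: [0.529, -0.0282, 0.1278]
eef_rot: [1.0, -0.0, 0.0, 0.0]
ft_force: [-1.0, -0.6, -3.7]
width: 0.0295
grip_force: 29.3
```

```bash
python3 f.py
```

```text
49.45 [ 0.529  -0.0282  0.1278] [-1.  -0.6 -3.7] [ 0.   -0.02  0.01] 0.02950657339391346
```

>>> {"fn": "play_rows", "kwargs": {"increments": "0 0 0 0 0.0002 0.001 0; 0 0 0 0 0.0002 0.002 0; 0 0 0 0 0.0002 0.0022 0; 0 0 0 0 0.0002 0.0022 0; 0 0 0 0 0.0002 0.0022 0"}}

```text
time: 49.95
ee_pos: [0.5289, -0.0285, 0.1254]
eef_rot: [1.0, -0.0, 0.0, 0.0]
ft_force: [-0.4, 0.3, -3.7]
width: 0.0293
grip_force: 29.3
```

>>> {"fn": "play_rows", "kwargs": {"increments": "0 0 0 0 0 0.0004 0; 0 0 0 0 0 0.0007 0; 0 0 0 0 0 0.0007 0; 0 0 0 0 0 0.0007 0"}}

```text
time: 50.35
ee_pos: [0.5289, -0.0285, 0.1247]
eef_rot: [1.0, -0.0, 0.0, 0.0]
ft_force: [0.6, -1.0, -4.9]
width: 0.0295
grip_force: 29.3
```

>>> {"fn": "play_rows", "kwargs": {"increments": "0 0 0 0 0 0.0004 0; 0 0 0 0 0 0.0006 0; 0 0 0 0 0 0.0006 0; 0 0 0 0 0 0.0006 0"}}

```text
time: 50.75
ee_pos: [0.5293, -0.0285, 0.1246]
eef_rot: [1.0, -0.0, 0.0, 0.0]
ft_force: [-2.1, -0.5, 4.1]
width: 0.0296
grip_force: 29.5
```

```bash
python3 f.py
```

```text
50.75 [ 0.5293 -0.0285  0.1246] [-2.1 -0.5  4.1] [-0.04  0.34  0.03] 0.029626382884277214
```

>>> {"fn": "play_rows", "kwargs": {"increments": "0 0 0 0 0 0 0.36; 0 0 0 0 0 0 0.42; 0 0 0 0 0 0 0.6; 0 0 0 0 0 0 0.6; 0 0 0 0 0 -0.02 0.6; 0 0 0 0 0 -0.05 0.6; 0 0 0 0 0 -0.08 0.6; 0 0 0 0 0 -0.09 0.6"}}

```text
time: 51.55
ee_pos: [0.5301, -0.0282, 0.2171]
eef_rot: [1.0, -0.0, 0.002, 0.0]
ft_force: [0.3, -0.1, -0.3]
width: 0.0525
grip_force: 0.0
```

>>> {"fn": "play_rows", "kwargs": {"increments": "0 0 0 0.01 0.03 0 0.6; 0 0 0 0.022 0.07 0 0.6; 0 0 0 0.035 0.115 0 0.6; 0 0 0 0.049 0.16 0 0.6; 0 0 0 0.062 0.2 0 0.6; 0 0 0 0.074 0.24 0 0.6; 0 0 0 0.082 0.265 0 0.6; 0 0 0 0.085 0.2755 0.01 0.6"}}

```text
time: 52.35
ee_pos: [0.6138, -0.3074, 0.2035]
eef_rot: [1.0, -0.002, 0.0, 0.001]
ft_force: [-0.2, 0.8, -0.5]
width: 0.0522
grip_force: 0.0
```

>>> {"fn": "play_rows", "kwargs": {"increments": "0 0 0 0 0 0 0.6; 0 0 0 0 0 0.01 0.6; 0 0 0 0 0 0.02 0.6; 0 0 0 0 0 0.02 0.6; 0 0 0 0 0 0.02 0.6"}}

```text
time: 52.85
ee_pos: [0.6136, -0.3032, 0.1841]
eef_rot: [1.0, 0.0, -0.0, -0.0]
ft_force: [1.0, -0.1, 0.8]
width: 0.0521
grip_force: 0.0
```

```bash
python3 f.py
```

```text
52.85 [ 0.6136 -0.3032  0.1841] [ 1.  -0.1  0.8] [-0.   -0.01  0.  ] 0.052068222080918436
```

Lower 0.0495 to z ≈ 0.1345.

>>> {"fn": "play_rows", "kwargs": {"increments": "0 0 0 0.0003 0.0003 0.015 0.6; 0 0 0 0.0003 0.0003 0.033 0.6; 0 0 0 0.0003 0.0003 0.045 0.6; 0 0 0 0.0003 0.0003 0.0495 0.6; 0 0 0 0.0003 0.0003 0.0495 0.6; 0 0 0 0.0003 0.0003 0.0495 0.6; 0 0 0 0.0003 0.0003 0.0495 0.6; 0 0 0 0.0003 0.0003 0.0495 0.5"}}

```text
time: 53.65
ee_pos: [0.6144, -0.3044, 0.1354]
eef_rot: [1.0, -0.0, 0.001, 0.0]
ft_force: [0.3, -0.7, 1.0]
width: 0.0495
grip_force: 0.0
```

```bash
python3 f.py
```

```text
53.65 [ 0.6144 -0.3044  0.1354] [ 0.3 -0.7  1. ] [0.01 0.01 0.02] 0.04953414422407828
```

>>> {"fn": "play_rows", "kwargs": {"increments": "0 0 0 0 -0.0003 0.0005 0.42; 0 0 0 0 -0.0003 0.0005 0.36; 0 0 0 0 -0.0003 0.0005 0.31; 0 0 0 0 -0.0003 0.0005 0.25; 0 0 0 0 -0.0003 0.0005 0.2; 0 0 0 0 -0.0003 0.0005 0.1; 0 0 0 0 -0.0003 0.0005 0; 0 0 0 0 -0.0003 0.0005 0"}}

```text
time: 54.45
ee_pos: [0.614, -0.3041, 0.1342]
eef_rot: [1.0, -0.0, 0.0, 0.0]
ft_force: [-0.5, -0.2, 0.5]
width: 0.0296
grip_force: 28.7
```

>>> {"fn": "play_rows", "kwargs": {"increments": "0 0 0 0 0 -0.005 0; 0 0 0 0 0 -0.015 0; 0 0 0 0 0 -0.035 0; 0 0 0 0 0 -0.06 0; 0 0 0 0 0 -0.08 0; 0 0 0 0 0 -0.088 0; 0 0 0 0 0 -0.09 0; 0 0 0 0 0 -0.09 0"}}

```text
time: 55.25
ee_pos: [0.6138, -0.3039, 0.2235]
eef_rot: [1.0, -0.0, -0.0, -0.0]
ft_force: [0.2, -0.6, -3.7]
width: 0.0293
grip_force: 28.6
```

>>> {"fn": "play_rows", "kwargs": {"increments": "0 0 0 -0.001 -0.01 0 0; 0 0 0 -0.005 -0.035 0 0; 0 0 0 -0.01 -0.07 0 0; 0 0 0 -0.015 -0.11 0 0; 0 0 0 -0.02 -0.15 0 0; 0 0 0 -0.025 -0.185 0 0; 0 0 0 -0.028 -0.209 0 0; 0 0 0 -0.03 -0.2192 0 0"}}

```text
time: 56.05
ee_pos: [0.5834, -0.0807, 0.2236]
eef_rot: [1.0, 0.002, -0.0, -0.001]
ft_force: [-0.1, -0.3, -4.0]
width: 0.0293
grip_force: 28.7
```

>>> {"fn": "play_rows", "kwargs": {"increments": "0 0 0 0 0 0 0; 0 0 0 0 0 0 0; 0 0 0 0 0 0.01 0; 0 0 0 0 0 0.03 0; 0 0 0 0 0 0.055 0; 0 0 0 0 0 0.075 0; 0 0 0 0 0 0.085 0; 0 0 0 0 0 0.088 0"}}

```text
time: 56.85
ee_pos: [0.5834, -0.0857, 0.1345]
eef_rot: [1.0, -0.001, -0.001, -0.0]
ft_force: [-0.3, 0.0, -2.4]
width: 0.0297
grip_force: 28.7
```

>>> {"fn": "play_rows", "kwargs": {"increments": "0 0 0 0 0 0.003 0; 0 0 0 0 0 0.006 0; 0 0 0 0 0 0.0075 0; 0 0 0 0 0 0.0075 0; 0 0 0 0 0 0.0075 0; 0 0 0 0 0 0.0075 0"}}

```text
time: 57.45
ee_pos: [0.5843, -0.0848, 0.129]
eef_rot: [1.0, -0.0, 0.0, 0.0]
ft_force: [0.9, -0.2, -3.1]
width: 0.0297
grip_force: 28.7
```

```bash
python3 f.py
```

```text
57.45 [ 0.5843 -0.0848  0.129 ] [ 0.9 -0.2 -3.1] [ 0.04 -0.02 -0.03] 0.029722687847732934
```

>>> {"fn": "play_rows", "kwargs": {"increments": "0 0 0 -0.0002 0.0002 0.0015 0; 0 0 0 -0.0002 0.0002 0.003 0; 0 0 0 -0.0002 0.0002 0.0035 0; 0 0 0 -0.0002 0.0002 0.0035 0; 0 0 0 -0.0002 0.0002 0.0035 0"}}

```text
time: 57.95
ee_pos: [0.584, -0.085, 0.1251]
eef_rot: [1.0, -0.0, 0.0, 0.0]
ft_force: [-0.7, -0.3, -3.6]
width: 0.0296
grip_force: 28.7
```

>>> {"fn": "play_rows", "kwargs": {"increments": "0 0 0 0 0 0.0004 0; 0 0 0 0 0 0.0007 0; 0 0 0 0 0 0.0007 0; 0 0 0 0 0 0.0007 0"}}

```text
time: 58.35
ee_pos: [0.584, -0.085, 0.1245]
eef_rot: [1.0, -0.0, 0.0, 0.0]
ft_force: [0.1, 0.2, -3.1]
width: 0.0297
grip_force: 28.7
```

>>> {"fn": "play_rows", "kwargs": {"increments": "0 0 0 0 0 0.0003 0; 0 0 0 0 0 0.0006 0; 0 0 0 0 0 0.0006 0; 0 0 0 0 0 0.0006 0"}}

```text
time: 58.75
ee_pos: [0.5841, -0.085, 0.1241]
eef_rot: [1.0, -0.0, 0.0, 0.0]
ft_force: [-0.0, -0.3, 0.1]
width: 0.0297
grip_force: 28.8
```

```bash
python3 f.py
```

```text
58.75 [ 0.5841 -0.085   0.1241] [-0.  -0.3  0.1] [-0.01  0.14  0.06] 0.02968647329789605
```

Contact is made. I release, rise, and move clear over the board side.

>>> {"fn": "play_rows", "kwargs": {"increments": "0 0 0 0 0 0.0003 0; 0 0 0 0 0 0.0003 0.36; 0 0 0 0 0 0.0003 0.42; 0 0 0 0 0 0.0003 0.6; 0 0 0 0 0 0.0003 0.6; 0 0 0 0 0 -0.02 0.6; 0 0 0 0 0 -0.05 0.6; 0 0 0 0 0 -0.09 0.6"}}

```text
time: 59.55
ee_pos: [0.5829, -0.0849, 0.2133]
eef_rot: [1.0, -0.0, -0.002, -0.0]
ft_force: [0.8, -0.1, 0.4]
width: 0.0516
grip_force: 0.0
```

>>> {"fn": "play_rows", "kwargs": {"increments": "0 0 0 0 0 -0.03 0.6; 0 0 0 -0.01 0.03 -0.05 0.6; 0 0 0 -0.03 0.07 -0.06 0.6; 0 0 0 -0.05 0.11 -0.06 0.6; 0 0 0 -0.07 0.15 -0.06 0.6; 0 0 0 -0.09 0.19 -0.06 0.6; 0 0 0 -0.11 0.23 -0.06 0.6; 0 0 0 -0.13 0.27 -0.06 0.6"}}

```text
time: 60.35
ee_pos: [0.4527, -0.3564, 0.274]
eef_rot: [1.0, -0.0, 0.0, 0.0]
ft_force: [0.6, 0.0, 0.6]
width: 0.0525
grip_force: 0.0
```

>>> {"fn": "play_rows", "kwargs": {"increments": "0 0 0 -0.04 0.04 0 0.6; 0 0 0 -0.05 0.07 0 0.6; 0 0 0 -0.05 0.08 0 0.6; 0 0 0 -0.05 0.08 0 0.6; 0 0 0 -0.05 0.08 0 0.6; 0 0 0 -0.05 0.08 0 0.6"}}

```text
time: 60.95
ee_pos: [0.4051, -0.4331, 0.2739]
eef_rot: [1.0, 0.001, 0.0, -0.0]
ft_force: [-0.2, 0.5, 1.0]
width: 0.0522
grip_force: 0.0
```

Run:
```python
from look import *
np.set_printoptions(precision=4,suppress=True)
t=cam("top","pics/top4.png"); s=cam("side","pics/side4.png"); print(read_state()["ee_pos"])
t0=np.load("top0.npy",allow_pickle=True).item(); s0=np.load("side0.npy",allow_pickle=True).item()
for n,a,b in (("cream",(310,223.7),(292,207)),("green",(347.3,243),(316.4,180.7)),("honey",(377.3,214.7),(292.4,158.8))):
    for c0,c1,p in ((t0,t,a),(s0,s,b)):
        x,y=int(p[0]),int(p[1]); r=14
        g0,g1=(cv2.cvtColor(c["color"],cv2.COLOR_RGB2GRAY)[y-r:y+r,x-r:x+r].astype(np.float32) for c in (c0,c1))
        print(n,cv2.phaseCorrelate(g0,g1,cv2.createHanningWindow((2*r,2*r),cv2.CV_32F)))
cv2.imwrite("pics/c7.png",np.hstack([cv2.resize(t["color"][180:320,140:420],(480,300)),cv2.resize(s["color"][130:290,230:400],(319,300))])[...,::-1])
```

```text
[ 0.4047 -0.4336  0.274 ]
cream ((-0.7091415705339053, 0.16747349340570317), 0.9668851216634115)
cream ((-0.137109313412342, 0.4483964529124673), 0.8980024226506551)
green ((-0.38654430496869274, -0.6519243560134917), 0.8421176179250082)
green ((0.06737960763609685, 0.3883197975817101), 0.9744640583462185)
honey ((-0.021920470869147834, 0.6901260490964294), 0.7908188168207805)
honey ((-0.2307451207611262, 0.3265047294945198), 0.9511654573016697)
```

View pics/c7.png

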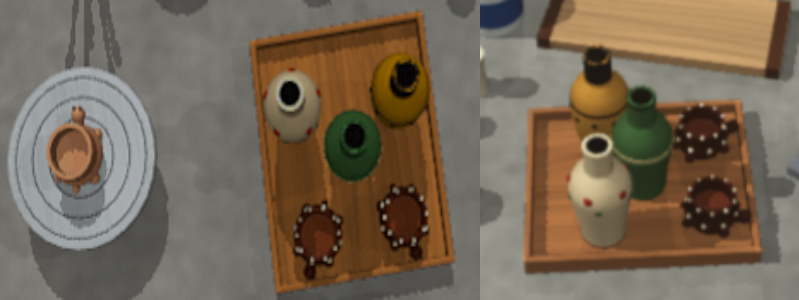

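All three vases stand upright in the tray within about 0.7 px (about 1 mm) of where they started. The dish is centred on the wheel, and the brown turtles haven't moved.

```bash
python3 -c "
from bench import *
print(close_job())"
```

```text
the job is handed in; nothing more can be done
None
```

The job is done and handed in at about 61 s of the 144 s: the bare clay dish stands centred on the banding wheel, the three vases are back upright within about 1 mm of their starting spots in the tray, and the brown turtles were not touched.

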